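# Close the leak-test pot: wing screws evenly, in cross order

### The job

Close the leak-test pot by tightening the four wing screws of its gasketed cover evenly in cross order (a screw, then the one diagonally opposite, then the other diagonal pair): first one round turning each about half-way down, then a second round, again in cross order, turning each until it stops firmly, fully home. Never run a screw home while others are still slack, which would cock the cover, and leave the things beside the pot where they are.

Things in the scene. Friction and masses are not known exactly. Their poses are not given: they have to be found in the camera images.
- pot: square grey leak-test pot, bolted down, flange 176 x 176 mm, its top 62 mm up; feet reach 105 mm to +-y, a brass nipple 110 mm to +x at 30 mm height. Origin: centre of underside, z up. A screw turns with 0.08 to 0.2 N m, stays where it is left, and meets a hard stop at home; 0.3 N m or more shows it has stopped. The ears' direction at home differs for each screw and is unknown.
- seat (a point): point on the pot's axis 75 mm above its origin, axes as the pot's: the height of every collar's underside when its screw is home (hard stop). The screws are already started in their threads and stand 3.3 to 3.9 mm higher, 1.65 to 1.95 rad from home.
- cover: aluminium cover, 166 x 166 x 10 mm, round sight glass (64 mm bezel, 5 mm high) in its middle, on a springy black rubber gasket. Origin: centre of underside, z up. Slack, its top is 78 mm up. A collar meets the cover after sinking 0.3 to 0.9 mm, then pushes that corner down, up to 3 mm to home. A screw far ahead of the others cocks it.
- wing_a: steel wing screw at the pot's -x +y corner (at -55, +55 mm in the pot's frame), diagonally opposite wing_c. Origin: centre of its collar's underside; z up, x along the two ears, y across them. Collar 24 mm wide, 4 mm thick; ears 10 to 28 mm above the origin, 40 mm over both tips, 9 mm thick. Steep right-hand thread: clockwise from above tightens and lowers it 2.0 mm per rad.
- wing_b: steel wing screw at the pot's -x -y corner (at -55, -55 mm in the pot's frame), diagonally opposite wing_d. Origin: centre of its collar's underside; z up, x along the two ears, y across them. Collar 24 mm wide, 4 mm thick; ears 10 to 28 mm above the origin, 40 mm over both tips, 9 mm thick. Steep right-hand thread: clockwise from above tightens and lowers it 2.0 mm per rad.
- wing_c: steel wing screw at the pot's +x -y corner (at +55, -55 mm in the pot's frame), diagonally opposite wing_a. Origin: centre of its collar's underside; z up, x along the two ears, y across them. Collar 24 mm wide, 4 mm thick; ears 10 to 28 mm above the origin, 40 mm over both tips, 9 mm thick. Steep right-hand thread: clockwise from above tightens and lowers it 2.0 mm per rad.
- wing_d: steel wing screw at the pot's +x +y corner (at +55, +55 mm in the pot's frame), diagonally opposite wing_b. Origin: centre of its collar's underside; z up, x along the two ears, y across them. Collar 24 mm wide, 4 mm thick; ears 10 to 28 mm above the origin, 40 mm over both tips, 9 mm thick. Steep right-hand thread: clockwise from above tightens and lowers it 2.0 mm per rad.
- movement: black quartz clock movement, 56 x 56 x 32 mm, loose bystander; origin centre of underside
- tin: round metal parts tin, 50 mm across, 20 mm high, loose bystander; origin centre of underside
- cell: battery cell standing on end, 27 mm across, 50 mm high, loose bystander; origin centre of underside

How it is judged:
By the outcome, as a careful person would: the job done as asked, in the order asked, and still so for the second after the job is handed in, with the robot touching nothing.
It also fails if it takes over 72 s, if anything falls off the work surface, if the arm or the gripper's body presses on something with over 40 N, if the wrist force passes 120 N, or if a joint passes its speed limit or range.

### The arm

A 7-joint arm with a two-finger parallel gripper is mounted at the origin on the work surface; the furniture and walls round the work are solid. World frame = base frame: x ahead of the robot, y to its left, z up, the work surface at z = 0. Lengths are in mm, angles in rad, forces in N, time in s.
With the tool pointing down it reaches from about 400 to 875 mm from the base axis. Payload 4.4 kg.
Tool frame: the origin (TCP) lies midway between the tips of the shut fingers; the grasp point (between the pads) lies 19 mm behind it; z points along the fingers, y is the line along which they close (so a half turn about z gives the same grasp; the last joint's range is limited). The gripper opens to 85 mm and grips with 20 to 120 N. Pads are 22 mm wide; open, the fingers measure 114 mm over their backs; the gripper's body (76 mm by 85 mm) begins 54 mm behind the grasp point. The pads swing forward as they close: fully open they stand 13 mm farther back than shut.
Start: joints at [-1.216, 0.628, 0.038, 1.517, -0.027, 0.996, -0.02], TCP at [265.498, 593.32, 231.313] pointing down, gripper open.
Joint ranges: [-3.06, 3.06], [-0.37, 2.12], [-1.25, 1.32], [0.18, 2.47], [-1.1, 4.24], [0.23, 1.98], [-2.94, 2.94]. Speed limits (rad/s): [2.57, 2.57, 3.14, 3.14, 3.14, 3.14, 3.14].

### API

Orientations are given as [roll, pitch, yaw] about the fixed x, y, z axes, in that order (R = Rz(yaw) Ry(pitch) Rx(roll)).
In Python, from cell import monitor, cams, ctrl gives the robot as it stands.
- The arm moves only by the tool drive_tool, never from a script. Its argument "motion" is a list of rows, each an object with "fingers": the opening, from 0 (shut) to 1 (fully open); "linear": the shift along the tool's x, y, z in m, a list of three; "twist": the turn about the tool's z in rad. In form: [{"fingers": fingers, "linear": [x, y, z], "twist": twist}, ...]. A call has 1 to 5 rows; each row shifts and turns the commanded pose from where the row before left it, along the tool's axes as they then stand; what a row does not reach is not made up. A row lasts 1/12 s, in which the tool goes at most 41.7 mm and 7.16 degrees, less where a joint would pass 70% of its speed; a pose out of reach is approached as far as the arm can. A call with a gripper value outside its range is refused whole. The fingers move at their own pace and stop on an object; the grip force is fixed at half the most. Time passes only in rows, so rows that do not move let the fingers close. It gives the time, the measured TCP pose, the force, the opening and the grip force at its end, in the units of the state.
- monitor.read_state(): the state, without advancing time (a new reading comes with each control period).
- cams.get_image(name): name is "scene" or "top" or "wrist"; returns a dict with "color" (420x560x3 uint8, blue, green, red), "K" (3x3 intrinsics, pixels), "R" (3x3) and "t" (3): a world point X has camera coordinates R X + t. Camera axes: x right, y down, z forward; pixel columns grow to the right and rows downward; lengths in mm; the calibration is good to about 2 mm. A picture is of the moment at which its call begins. There is no depth.
- ctrl.finish_job(): hands the job in; it is judged then, once.
The state is a dict: "clock": time; "qpos": joint angles; "qd": joint speeds; "tau": joint torques, N m; "eef_pos": TCP position; "tool_rot": TCP orientation; "force": force on the tool from outside, world axes, zero at the start; "torque": the same for the moment, N m; "width": finger opening in mm; "gripper_force": force on a finger pad.
Only numpy, scipy, OpenCV 4.12 (cv2) and the standard library are available. Lean on these libraries where they do the work, as an engineer would, in place of code of your own. Each camera call takes 0.05 s, during which the arm holds its last target. There are 200 camera calls.

## Working session

There is one attempt and no reset: what is moved stays moved. The work goes in short steps, Python scripts to look and compute and a tool call to move; the robot and the scene stay as the last step left them, time stands still between calls to the robot, and variables do not carry over. Pictures are saved under pics/ and viewed, at most 10 in all, crops included, and the job is handed in when it is done.

Besides the shell and the picture viewer there is one more tool, called by a JSON object that holds its "api" and its "payload". drive_tool: Moves the arm, as the interface text tells. Its arguments: {"type":"object","properties":{"motion":{"type":"array"}},"required":["motion"]}

```bash
mkdir -p pics; ls
python3 - <<'E'
from cell import monitor,cams
import cv2
s=monitor.read_state()
for k,v in s.items(): print(k,v)
for n in("top","scene"):
    d=cams.get_image(n); cv2.imwrite(f"pics/{n}0.png",d["color"]); print(n,d["K"].tolist(),d["R"].tolist(),d["t"].tolist())
E
```

```text
pics
clock 0.0
qpos [-1.21579854  0.62932172  0.03839796  1.51837321 -0.02703497  0.99632351
 -0.02000619]
qd [ 0.0004467  -0.0002487  -0.0002044  -0.00087144 -0.00029451 -0.00264123
  0.00031906]
tau [ 3.88884891e-04 -5.63403511e+01  1.22620605e+00 -1.93445992e+01
  1.10840620e-02  1.08300606e-02 -6.90505615e-06]
eef_pos [265.19899949 592.74277147 230.40244432]
tool_rot [-3.13968271e+00 -3.09147905e-05  2.72080509e+00]
force [ 0.06687638 -0.31815006 -0.97644174]
torque [-0.05667281  0.00656877 -0.02060735]
gripper_force 0.0
width 85.60194230637572
top [[419.19218315236276, 0.0, 283.0148872534823], [0.0, 419.19218315236276, 213.4332768654814], [0.0, 0.0, 1.0]] [[-0.011116350698032752, -0.9999237465500742, -0.005378460041809699], [-0.9942068958747307, 0.011627540854595449, -0.10685246131375488], [0.10690685170881757, 0.004159492629842206, -0.9942603399908754]] [29.358671539382765, 582.902088721375, 865.0708330847048]
scene [[452.8916160038803, 0.0, 282.52316966000967], [0.0, 452.8916160038803, 208.77531342282805], [0.0, 0.0, 1.0]] [[0.8114268198039007, -0.5844436165081113, -0.0034893016274728287], [-0.45341275500185446, -0.6257172813735418, -0.6347399131866001], [0.36878637407658643, 0.516627083023552, -0.7727179740254657]] [-457.9116810158128, 342.32541574770653, 660.0770971740044]
```

View pics/top0.png

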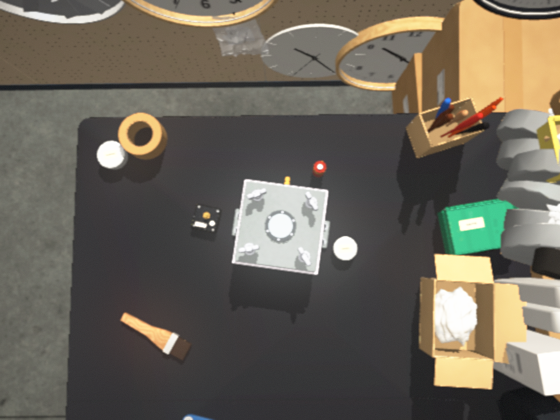

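View pics/scene0.png

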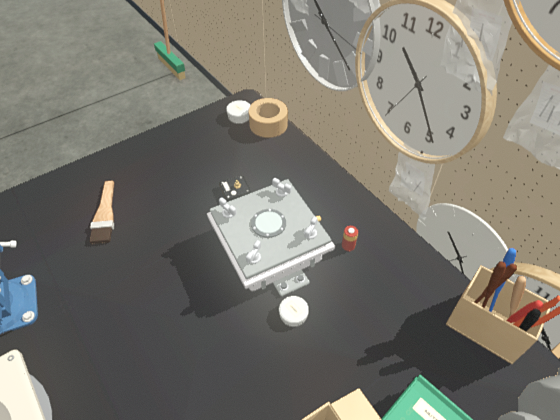

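The top view shows the pot centred near (281,226), nipple up (+x) at (287,180). The wings are near (257,195), (312,202), (304,256) and (248,249). Tin is at (345,249), cell at (319,168), movement at (205,220). The scene view agrees.

```bash
cat > h.py <<'E'
import numpy as np, cv2
from cell import monitor,cams
def ray(d,uv,z):
    K,R,t=(np.array(d[k],float) for k in("K","R","t"))
    c=-R.T@t; v=R.T@np.linalg.solve(K,[uv[0],uv[1],1.]); return c+v*(z-c[2])/v[2]
def proj(d,X):
    p=np.array(d["K"])@(np.array(d["R"])@np.array(X,float)+np.array(d["t"])); return p[:2]/p[2]
E
python3 - <<'E'
from h import *
d=cams.get_image("top"); g=cv2.cvtColor(d["color"],cv2.COLOR_BGR2GRAY)
m=np.zeros_like(g); m[165:290,222:340]=(g[165:290,222:340]>110)*255
m[:,328:]=0
m=cv2.morphologyEx(m,cv2.MORPH_OPEN,np.ones((9,9)))
cs,_=cv2.findContours(m,0,2); c=max(cs,key=cv2.contourArea)
r=cv2.minAreaRect(c); print(r)
for p in cv2.boxPoints(r): print(p,ray(d,p,70).round(1))
print("c",ray(d,r[0],70),ray(d,(281,226),83))
for p in [(257,195),(312,202),(304,256),(248,249)]: print(ray(d,p,100).round(1))
print("nip",ray(d,(287,181),30))
cv2.imwrite("pics/crop.png",cv2.resize(d["color"][165:290,190:365],None,fx=4.5,fy=4.5,interpolation=cv2.INTER_CUBIC))
w=cams.get_image("wrist"); print(w["K"],w["R"]); s=monitor.read_state(); print("cam pos",-w["R"].T@w["t"],s["eef_pos"])
E
```

```text
((280.8792419433594, 226.0006103515625), (96.56849670410156, 87.41378784179688), 7.853313446044922)
[227.07587 262.70013] [480.2 136.7  70. ]
[239.01984 176.10622] [657.7 112.6  70. ]
[334.68262 189.30109] [627.7 -84.3  70. ]
[322.73865 275.89502] [451.7 -56.   70. ]
c [553.31899462  27.18797806  70.        ] [552.31180424  26.8203468   83.        ]
[613.2  73.6 100. ]
[597.9 -35.2 100. ]
[491.8 -17.6 100. ]
[506.6  91.7 100. ]
nip [653.67290211  13.32664322  30.        ]
[[329.89545267   0.         280.9935632 ]
 [  0.         329.89545267 204.25799556]
 [  0.           0.           1.        ]] [[ 0.40948711  0.91231447 -0.00161997]
 [ 0.87224226 -0.3909792   0.29381747]
 [ 0.26742056 -0.12172747 -0.95586017]]
cam pos [197.34446759 623.96414396 373.24999407] [265.36943724 592.98336718 230.74664478]
```

View pics/crop.png

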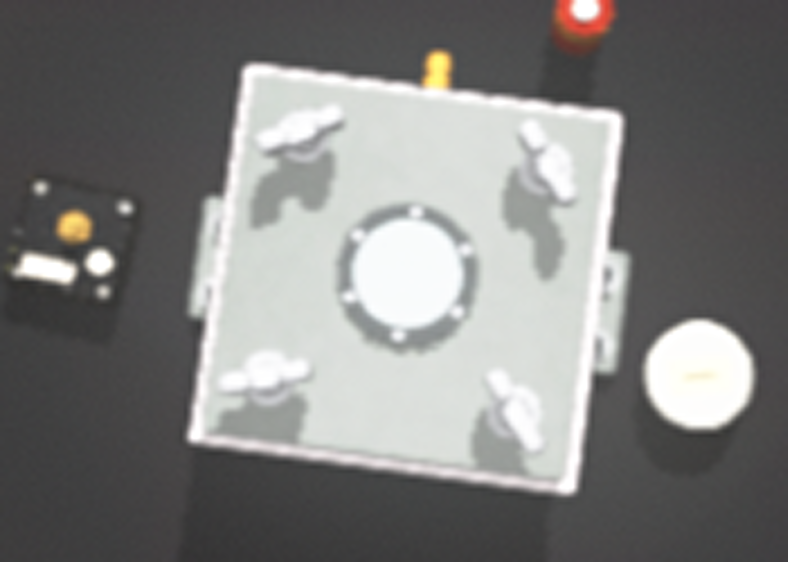

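The crop gives the ear directions (image right is -y, image up is +x): a about 1.71 rad, b about 0.54, c about 0.59 and d about 1.94. The pot is near (553,27) with yaw about -0.135, and the measured wing positions fit ±55 mm to within about 2 mm. Next I move above wing a.

{"api": "drive_tool", "payload": {"motion": [{"fingers": 0.5,"linear": [-0.03,-0.0255,0],"twist": 0},{"fingers": 0.5,"linear": [-0.03,-0.0255,0],"twist": 0},{"fingers": 0.5,"linear": [-0.03,-0.0255,0],"twist": 0},{"fingers": 0.5,"linear": [-0.03,-0.0255,0],"twist": 0},{"fingers": 0.5,"linear": [-0.03,-0.0255,0],"twist": 0}]}}

```text
clock: 0.62
eef_pos: [350.7, 413.8, 231.2]
tool_rot: [-3.141, 0.0, 2.721]
force: [1.3, -0.1, 0.1]
width: 42.8
gripper_force: 0.0
```

{"api": "drive_tool", "payload": {"motion": [{"fingers": 0.5,"linear": [-0.03,-0.0255,0],"twist": 0},{"fingers": 0.5,"linear": [-0.03,-0.0255,0],"twist": 0},{"fingers": 0.5,"linear": [-0.03,-0.0255,0],"twist": 0},{"fingers": 0.5,"linear": [-0.03,-0.0255,0],"twist": 0},{"fingers": 0.5,"linear": [-0.03,-0.0255,0],"twist": 0}]}}

```text
clock: 1.03
eef_pos: [435.6, 236.2, 231.4]
tool_rot: [3.141, 0.0, 2.721]
force: [-0.1, -0.1, -0.9]
width: 42.6
gripper_force: 0.0
```

{"api": "drive_tool", "payload": {"motion": [{"fingers": 0.5,"linear": [-0.03,-0.0255,0],"twist": 0},{"fingers": 0.5,"linear": [-0.03,-0.0255,0],"twist": 0},{"fingers": 0.5,"linear": [-0.03,-0.0255,0],"twist": 0},{"fingers": 0.5,"linear": [-0.03,-0.0255,0],"twist": 0},{"fingers": 0.5,"linear": [0,0,0],"twist": 0.12}]}}

```text
clock: 1.45
eef_pos: [506.6, 85.1, 231.6]
tool_rot: [-3.139, 0.005, 2.587]
force: [0.6, -0.1, 0.1]
width: 42.8
gripper_force: 0.0
```

{"api": "drive_tool", "payload": {"motion": [{"fingers": 0.5,"linear": [0,0,0],"twist": 0.12},{"fingers": 0.5,"linear": [0,0,0],"twist": 0.12},{"fingers": 0.5,"linear": [0,0,0],"twist": 0.12},{"fingers": 0.5,"linear": [0,0,0],"twist": 0.12},{"fingers": 0.5,"linear": [0,0,0],"twist": 0.12}]}}

```text
clock: 1.87
eef_pos: [503.0, 95.8, 231.3]
tool_rot: [-3.141, -0.0, 1.995]
force: [0.1, -0.4, 0.1]
width: 42.9
gripper_force: 0.0
```

{"api": "drive_tool", "payload": {"motion": [{"fingers": 0.5,"linear": [0,0,0],"twist": 0.12},{"fingers": 0.5,"linear": [0,0,0],"twist": 0.12},{"fingers": 0.5,"linear": [0,0,0],"twist": 0.05},{"fingers": 0.5,"linear": [0,0,0],"twist": 0}]}}

```text
clock: 2.2
eef_pos: [502.9, 96.0, 231.2]
tool_rot: [-3.141, 0.0, 1.71]
force: [0.5, -0.2, -0.6]
width: 42.9
gripper_force: 0.0
```

Run:
```python
from h import *
d=cams.get_image("wrist"); np.savez("w1.npz",**d)
cv2.imwrite("pics/w1.png",cv2.resize(d["color"],(800,600),interpolation=cv2.INTER_CUBIC))
print(monitor.read_state()["qpos"].round(2), monitor.read_state()["torque"].round(3))
```

```text
[-0.49  0.45  0.35  1.9  -0.21  0.82  0.11] [-0.037  0.008 -0.011]
```

View pics/w1.png

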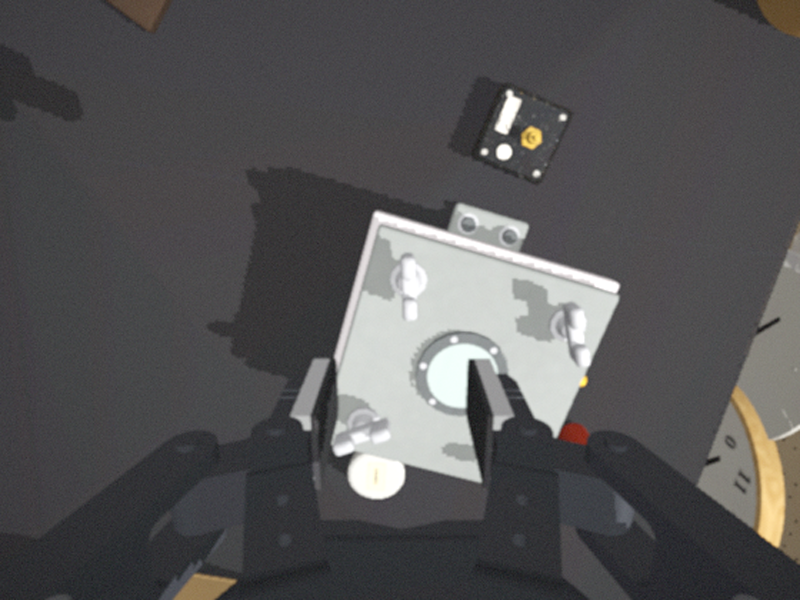

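The wrist view shows wing a from (409,258) to (411,313), d at (573,312)–(583,358) and b at (340,440)–(384,424), with the bezel centred at (462,372).

Run:
```python
from h import *
d=dict(np.load("w1.npz")); t=dict(cams.get_image("top"))
k=1/1.42857
for n,p,z in [("a1",(409,260),105),("a2",(411,313),105),("d1",(572,312),105),("d2",(584,358),105),("b1",(340,438),105),("b2",(386,425),105),("bez",(462,373),83),("acollar",(408,280),82.6),("dcollar",(568,323),82.6)]:
    print(n,ray(d,(p[0]*k,p[1]*k),z).round(1))
c=190;r=165
for n,p,z in [("a1",(225,382),104),("a2",(306,369),104),("d1",(264,140),104),("d2",(338,113),104),("c1",(529,130),104),("c2",(568,195),104),("b1",(495,378),104),("b2",(535,445),104),("bez",(407,278),83)]:
    print("top",n,ray(t,(p[0]/4.5+c,p[1]/4.5+r),z).round(1))
```

```text
a1 [505.9 108.5 105. ]
a2 [511.8  76.1 105. ]
d1 [608.1  90.1 105. ]
d2 [622.9  61.5 105. ]
b1 [477.9 -16.9 105. ]
b2 [506.7  -3.  105. ]
bez [554.   30.2  83. ]
acollar [508.2  90.2  82.6]
dcollar [617.   75.6  82.6]
top a1 [505.  106.9 104. ]
top a2 [510.2  71.9 104. ]
top d1 [610.6  89.8 104. ]
top d2 [622.1  57.3 104. ]
top c1 [613.6 -26.4 104. ]
top c2 [584.7 -43.  104. ]
top b1 [505.4  -9.9 104. ]
top b2 [476.4 -26.6 104. ]
top bez [550.8  28.   83. ]
```

{"api": "drive_tool", "payload": {"motion": [{"fingers": 0.5,"linear": [-0.0057,0.0043,0.02],"twist": -0.025},{"fingers": 0.5,"linear": [0,0,0.036],"twist": 0},{"fingers": 0.5,"linear": [0,0,0.036],"twist": 0},{"fingers": 0.5,"linear": [0,0,0.025],"twist": 0},{"fingers": 0.5,"linear": [0,0,0.015],"twist": 0}]}}

```text
clock: 2.72
eef_pos: [506.4, 90.7, 96.6]
tool_rot: [-3.138, -0.0, 1.737]
force: [0.1, 0.5, 0.5]
width: 42.7
gripper_force: 0.0
```

{"api": "drive_tool", "payload": {"motion": [{"fingers": 0.5,"linear": [0,0,0.008],"twist": 0},{"fingers": 0.5,"linear": [0,0,0.006],"twist": 0},{"fingers": 0.5,"linear": [0,0,0],"twist": 0}]}}

```text
clock: 2.97
eef_pos: [508.0, 90.8, 84.8]
tool_rot: [-3.141, -0.0, 1.736]
force: [-0.3, -0.3, -0.7]
width: 42.4
gripper_force: 0.0
```

{"api": "drive_tool", "payload": {"motion": [{"fingers": 0.2,"linear": [0,0,0],"twist": 0},{"fingers": 0.1,"linear": [0,0,0],"twist": 0},{"fingers": 0,"linear": [0,0,0],"twist": 0},{"fingers": 0,"linear": [0,0,0],"twist": 0},{"fingers": 0,"linear": [0,0,0],"twist": 0}]}}

```text
clock: 3.38
eef_pos: [507.8, 90.9, 86.4]
tool_rot: [3.141, -0.0, 1.736]
force: [-2.4, 0.2, 6.9]
width: 9.3
gripper_force: 57.7
```

Run:
```python
from h import *
s=monitor.read_state()
for k in("eef_pos","tool_rot","force","torque","width","gripper_force"): print(k,np.round(s[k],3))
```

```text
eef_pos [507.848  90.881  86.434]
tool_rot [ 3.141 -0.     1.736]
force [-2.36   0.193  6.93 ]
torque [-0.122  0.613  0.043]
width 9.341
gripper_force 57.724
```

{"api": "drive_tool", "payload": {"motion": [{"fingers": 0,"linear": [0,0,0.0002],"twist": 0.1},{"fingers": 0,"linear": [0,0,0.0002],"twist": 0.1},{"fingers": 0,"linear": [0,0,0.0002],"twist": 0.1},{"fingers": 0,"linear": [0,0,0],"twist": 0}]}}

```text
clock: 3.72
eef_pos: [508.0, 90.8, 85.8]
tool_rot: [3.141, -0.0, 1.432]
force: [-2.3, -0.6, 7.5]
width: 9.5
gripper_force: 57.9
```

```bash
cat > st.py <<'E'
from h import *
s=monitor.read_state()
for k in("eef_pos","tool_rot","force","torque","width","gripper_force"): print(k,np.round(s[k],3))
print("q7",s["qpos"][6].round(3), "tau7",round(float(s["tau"][6]),3))
E
python3 st.py
```

```text
eef_pos [507.987  90.835  85.837]
tool_rot [ 3.141 -0.     1.432]
force [-2.278 -0.647  7.457]
torque [-0.203  0.549  0.022]
width 9.514
gripper_force 57.944
q7 0.045 tau7 -0.649
```

{"api": "drive_tool", "payload": {"motion": [{"fingers": 0,"linear": [0,0,0.0002],"twist": 0.12},{"fingers": 0,"linear": [0,0,0.0003],"twist": 0.12},{"fingers": 0,"linear": [0,0,0.0002],"twist": 0.12},{"fingers": 0,"linear": [0,0,0.0003],"twist": 0.12},{"fingers": 0,"linear": [0,0,0.0002],"twist": 0.12}]}}

```text
clock: 4.13
eef_pos: [508.3, 90.8, 84.7]
tool_rot: [3.141, -0.001, 0.83]
force: [-3.4, -1.2, 5.7]
width: 9.7
gripper_force: 57.7
```

```bash
python3 st.py; python3 -c "from cell import *;print(monitor.read_state()['qpos'].round(2))"
```

```text
eef_pos [508.26   90.787  84.707]
tool_rot [ 3.141e+00 -1.000e-03  8.300e-01]
force [-3.378 -1.228  5.653]
torque [-0.383  0.525  0.129]
width 9.662
gripper_force 57.726
q7 -0.361 tau7 0.933
[-0.54  0.72  0.47  2.02 -0.62  0.54 -0.36]
```

{"api": "drive_tool", "payload": {"motion": [{"fingers": 0.2,"linear": [0,0,0],"twist": 0},{"fingers": 0.5,"linear": [0,0,0],"twist": 0},{"fingers": 0.5,"linear": [0,0,0],"twist": 0}]}}

```text
clock: 4.38
eef_pos: [508.5, 91.3, 83.8]
tool_rot: [3.141, -0.001, 0.839]
force: [-0.2, 0.6, 0.3]
width: 40.5
gripper_force: 0.0
```

{"api": "drive_tool", "payload": {"motion": [{"fingers": 0.5,"linear": [0,0,-0.02],"twist": 0},{"fingers": 0.5,"linear": [0,0,-0.035],"twist": 0},{"fingers": 0.5,"linear": [0,0,-0.02],"twist": 0},{"fingers": 0.5,"linear": [0,0,0],"twist": 0}]}}

```text
clock: 4.72
eef_pos: [511.0, 90.9, 162.2]
tool_rot: [3.137, -0.006, 0.838]
force: [-0.1, -0.1, 0.3]
width: 43.0
gripper_force: 0.0
```

```bash
python3 st.py; python3 -c "
from h import *
print(monitor.read_state()['qpos'].round(2))
d=cams.get_image('top');cv2.imwrite('pics/t2.png',cv2.resize(d['color'][165:290,190:365],None,fx=4.5,fy=4.5,interpolation=cv2.INTER_CUBIC))"
```

```text
eef_pos [510.992  90.873 162.238]
tool_rot [ 3.137 -0.006  0.838]
force [-0.104 -0.067  0.286]
torque [ 0.005 -0.066 -0.034]
width 42.971
gripper_force 0.0
q7 -0.445 tau7 -0.243
[-0.62  0.61  0.59  1.97 -0.51  0.71 -0.45]
```

{"api": "drive_tool", "payload": {"motion": [{"fingers": 0.5,"linear": [-0.008,0.038,0],"twist": 0},{"fingers": 0.5,"linear": [-0.008,0.038,0],"twist": 0},{"fingers": 0.5,"linear": [-0.008,0.038,0],"twist": 0},{"fingers": 0.5,"linear": [-0.008,0.038,0],"twist": 0.096},{"fingers": 0.5,"linear": [0,0,0],"twist": 0.096}]}}

```text
clock: 5.18
eef_pos: [603.0, -44.4, 158.5]
tool_rot: [3.133, 0.0, 0.632]
force: [0.5, -1.1, 0.7]
width: 42.3
gripper_force: 0.0
```

{"api": "drive_tool", "payload": {"motion": [{"fingers": 0.5,"linear": [0,0,0],"twist": 0.096},{"fingers": 0.5,"linear": [0,0,0],"twist": 0},{"fingers": 0.5,"linear": [0,0,0],"twist": 0}]}}

```text
clock: 5.43
eef_pos: [598.6, -34.4, 157.2]
tool_rot: [-3.14, 0.002, 0.551]
force: [-0.4, 0.7, 0.1]
width: 42.6
gripper_force: 0.0
```

```bash
python3 st.py; python3 -c "
from h import *
print(monitor.read_state()['qpos'].round(2))
d=cams.get_image('wrist');np.savez('w2.npz',**d);cv2.imwrite('pics/w2.png',cv2.resize(d['color'],(800,600),interpolation=cv2.INTER_CUBIC))"
```

```text
eef_pos [598.634 -34.449 157.172]
tool_rot [-3.14e+00  2.00e-03  5.51e-01]
force [-0.448  0.733  0.128]
torque [-0.005 -0.036 -0.047]
width 42.573
gripper_force 0.0
q7 -0.489 tau7 -0.132
[-0.38  0.73  0.65  1.75 -0.56  0.86 -0.49]
```

View pics/w2.png

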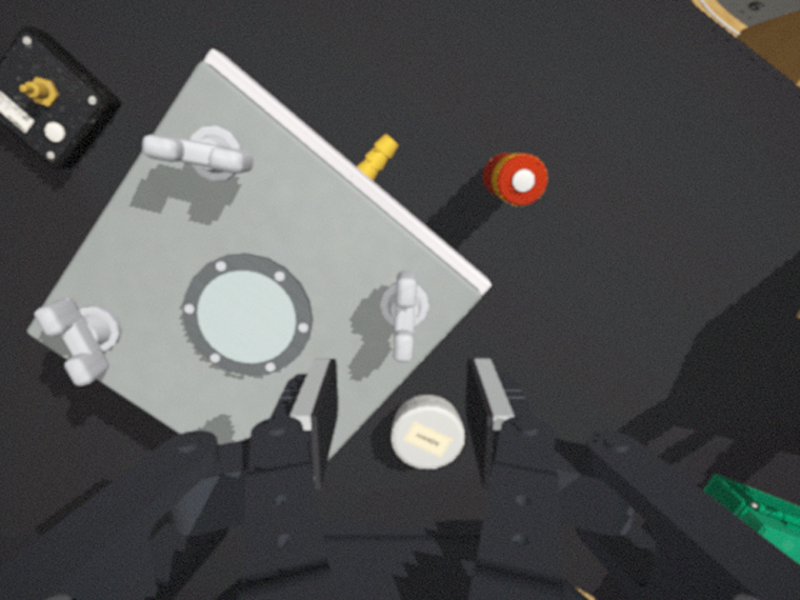

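Wing c spans (406,276) to (403,357), upright and centred between the fingers (about 402). Wing d spans (148,147)–(250,162).

Run:
```python
from h import *
d=dict(np.load("w2.npz"));k=.7
for n,p,z in [("c1",(406,276),106),("c2",(403,356),106),("d1",(148,143),106),("d2",(251,158),106),("a1",(52,312),104.5),("a2",(85,372),104.5),("bez",(246,315),83)]: print(n,ray(d,(p[0]*k,p[1]*k),z).round(1))
```

```text
c1 [619.  -24.1 106. ]
c2 [586.6 -42.5 106. ]
d1 [612.1  90.6 106. ]
d2 [628.1  53.6 106. ]
a1 [523.2  99.8 104.5]
a2 [503.   77.1 104.5]
bez [556.   28.8  83. ]
```

{"api": "drive_tool", "payload": {"motion": [{"fingers": 0.5,"linear": [0.0015,0.001,0.03],"twist": 0},{"fingers": 0.5,"linear": [0,0,0.025],"twist": 0},{"fingers": 0.5,"linear": [0,0,0.01],"twist": 0},{"fingers": 0.5,"linear": [0,0,0.007],"twist": 0},{"fingers": 0.5,"linear": [0,0,0],"twist": 0}]}}

```text
clock: 5.9
eef_pos: [600.4, -34.5, 85.5]
tool_rot: [-3.14, 0.002, 0.549]
force: [-0.6, -0.0, -0.1]
width: 42.9
gripper_force: 0.0
```

{"api": "drive_tool", "payload": {"motion": [{"fingers": 0.2,"linear": [0,0,0],"twist": 0},{"fingers": 0.1,"linear": [0,0,0],"twist": 0},{"fingers": 0,"linear": [0,0,0],"twist": 0},{"fingers": 0,"linear": [0,0,0],"twist": 0},{"fingers": 0,"linear": [0,0,0],"twist": 0}]}}

```text
clock: 6.32
eef_pos: [601.5, -34.2, 87.8]
tool_rot: [-3.141, -0.002, 0.548]
force: [-2.5, 1.8, 6.7]
width: 8.6
gripper_force: 57.7
```

```bash
python3 st.py
```

```text
eef_pos [601.512 -34.187  87.848]
tool_rot [-3.141e+00 -2.000e-03  5.480e-01]
force [-2.499  1.823  6.702]
torque [ 0.409  0.456 -0.002]
width 8.61
gripper_force 57.705
q7 -0.429 tau7 0.004
```

{"api": "drive_tool", "payload": {"motion": [{"fingers": 0,"linear": [0,0,0.0002],"twist": 0.1},{"fingers": 0,"linear": [0,0,0.0002],"twist": 0.1},{"fingers": 0,"linear": [0,0,0.0002],"twist": 0.1},{"fingers": 0,"linear": [0,0,0.0002],"twist": 0.1},{"fingers": 0,"linear": [0,0,0.0002],"twist": 0.1}]}}

```text
clock: 6.73
eef_pos: [601.7, -34.7, 86.9]
tool_rot: [-3.141, -0.002, 0.044]
force: [-2.9, 1.1, 5.2]
width: 8.9
gripper_force: 57.9
```

```bash
python3 st.py;python3 -c "from cell import *;print(monitor.read_state()['qpos'].round(2))"
```

```text
eef_pos [601.69  -34.669  86.935]
tool_rot [-3.141e+00 -2.000e-03  4.400e-02]
force [-2.915  1.136  5.206]
torque [0.281 0.453 0.099]
width 8.873
gripper_force 57.935
q7 -0.819 tau7 0.892
[-0.4   0.87  0.71  1.79 -0.77  0.79 -0.82]
```

{"api": "drive_tool", "payload": {"motion": [{"fingers": 0,"linear": [0,0,0.0002],"twist": 0.1},{"fingers": 0,"linear": [0,0,0.0002],"twist": 0.1},{"fingers": 0,"linear": [0,0,0.0002],"twist": 0.1},{"fingers": 0,"linear": [0,0,0.0002],"twist": 0.1},{"fingers": 0,"linear": [0,0,0],"twist": 0}]}}

```text
clock: 7.15
eef_pos: [601.6, -35.1, 86.1]
tool_rot: [-3.142, -0.001, -0.356]
force: [-2.5, 0.5, 6.8]
width: 8.5
gripper_force: 58.3
```

```bash
python3 st.py;python3 -c "from cell import *;print(monitor.read_state()['qpos'].round(2))"
```

```text
eef_pos [601.61  -35.089  86.067]
tool_rot [-3.142e+00 -1.000e-03 -3.560e-01]
force [-2.473  0.472  6.812]
torque [0.172 0.533 0.028]
width 8.492
gripper_force 58.305
q7 -1.14 tau7 -0.807
[-0.45  0.91  0.81  1.79 -0.87  0.84 -1.14]
```

{"api": "drive_tool", "payload": {"motion": [{"fingers": 0.2,"linear": [0,0,0],"twist": 0},{"fingers": 0.5,"linear": [0,0,0],"twist": 0},{"fingers": 0.5,"linear": [0,0,0],"twist": 0},{"fingers": 0.5,"linear": [0,0,-0.02],"twist": 0},{"fingers": 0.5,"linear": [0,0,-0.03],"twist": 0}]}}

```text
clock: 7.57
eef_pos: [599.3, -34.2, 132.7]
tool_rot: [3.14, 0.005, -0.352]
force: [1.4, -0.2, -0.5]
width: 42.7
gripper_force: 0.0
```

{"api": "drive_tool", "payload": {"motion": [{"fingers": 0.5,"linear": [0,0,-0.02],"twist": -0.12},{"fingers": 0.5,"linear": [0,0,0],"twist": -0.12},{"fingers": 0.5,"linear": [0,0,0],"twist": -0.12},{"fingers": 0.5,"linear": [0,0,0],"twist": -0.12},{"fingers": 0.5,"linear": [0,0,0],"twist": -0.12}]}}

```text
clock: 7.98
eef_pos: [601.4, -34.9, 155.0]
tool_rot: [3.141, -0.001, 0.254]
force: [1.0, -0.0, -0.5]
width: 42.5
gripper_force: 0.0
```

{"api": "drive_tool", "payload": {"motion": [{"fingers": 0.5,"linear": [0,0,0],"twist": -0.12},{"fingers": 0.5,"linear": [0,0,0],"twist": -0.12},{"fingers": 0.5,"linear": [0,0,0],"twist": -0.046},{"fingers": 0.5,"linear": [-0.0286,-0.0233,0],"twist": 0},{"fingers": 0.5,"linear": [-0.0286,-0.0233,0],"twist": 0}]}}

```text
clock: 8.4
eef_pos: [528.9, -24.6, 154.7]
tool_rot: [3.139, -0.001, 0.534]
force: [-0.7, 0.2, 0.4]
width: 42.6
gripper_force: 0.0
```

{"api": "drive_tool", "payload": {"motion": [{"fingers": 0.5,"linear": [-0.0286,-0.0233,0],"twist": 0},{"fingers": 0.5,"linear": [0,0,0],"twist": 0},{"fingers": 0.5,"linear": [0,0,0],"twist": 0},{"fingers": 0.5,"linear": [0,0,0],"twist": 0}]}}

```text
clock: 8.73
eef_pos: [493.1, -18.5, 155.2]
tool_rot: [3.14, -0.002, 0.534]
force: [0.4, -0.5, -1.3]
width: 42.7
gripper_force: 0.0
```

```bash
python3 st.py; python3 -c "
from h import *
print(monitor.read_state()['qpos'].round(2))
d=cams.get_image('wrist');np.savez('w3.npz',**d);cv2.imwrite('pics/w3.png',cv2.resize(d['color'],(800,600),interpolation=cv2.INTER_CUBIC))"
```

```text
eef_pos [493.055 -18.471 155.214]
tool_rot [ 3.14e+00 -2.00e-03  5.34e-01]
force [ 0.361 -0.484 -1.319]
torque [-0.006 -0.065  0.006]
width 42.738
gripper_force 0.0
q7 -0.454 tau7 0.002
[-0.45  0.61  0.66  2.04 -0.58  0.68 -0.45]
```

View pics/w3.png

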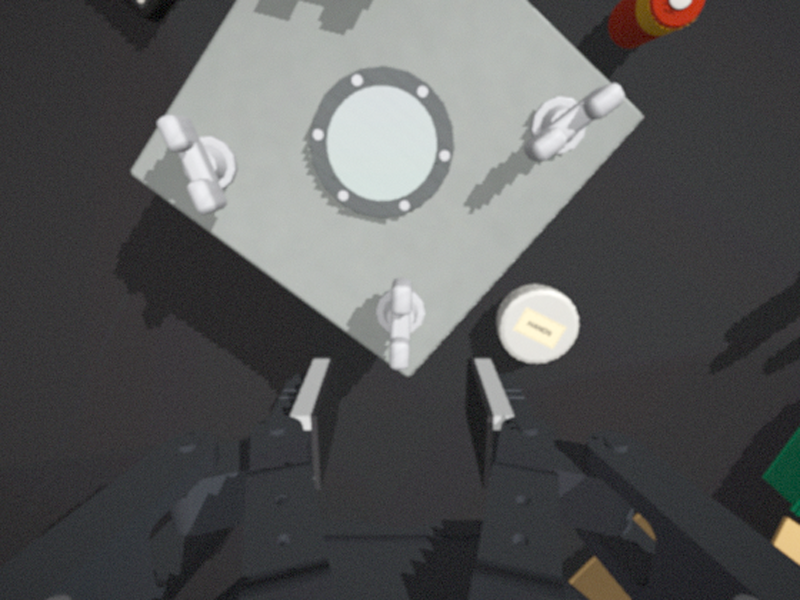

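Wing b spans (401,283) to (400,366), aligned and centred. Go down and grasp.

{"api": "drive_tool", "payload": {"motion": [{"fingers": 0.5,"linear": [0,0,0.03],"twist": 0},{"fingers": 0.5,"linear": [0,0,0.025],"twist": 0},{"fingers": 0.5,"linear": [0,0,0.01],"twist": 0},{"fingers": 0.5,"linear": [0,0,0.005],"twist": 0},{"fingers": 0.5,"linear": [0,0,0],"twist": 0}]}}

```text
clock: 9.2
eef_pos: [492.1, -18.8, 84.0]
tool_rot: [-3.141, 0.001, 0.533]
force: [-0.4, -0.8, 0.7]
width: 42.6
gripper_force: 0.0
```

{"api": "drive_tool", "payload": {"motion": [{"fingers": 0.2,"linear": [0,0,0],"twist": 0},{"fingers": 0.1,"linear": [0,0,0],"twist": 0},{"fingers": 0,"linear": [0,0,0],"twist": 0},{"fingers": 0,"linear": [0,0,0],"twist": 0},{"fingers": 0,"linear": [0,0,0],"twist": 0}]}}

```text
clock: 9.62
eef_pos: [492.5, -18.1, 85.7]
tool_rot: [3.141, -0.002, 0.534]
force: [-1.0, 1.9, 6.5]
width: 10.3
gripper_force: 57.8
```

```bash
python3 st.py
```

```text
eef_pos [492.455 -18.121  85.712]
tool_rot [ 3.141e+00 -2.000e-03  5.340e-01]
force [-1.     1.924  6.484]
torque [ 0.207  0.165 -0.027]
width 10.282
gripper_force 57.783
q7 -0.349 tau7 0.002
```

{"api": "drive_tool", "payload": {"motion": [{"fingers": 0,"linear": [0,0,0.0002],"twist": 0.1},{"fingers": 0,"linear": [0,0,0.0002],"twist": 0.1},{"fingers": 0,"linear": [0,0,0.0002],"twist": 0.1},{"fingers": 0,"linear": [0,0,0.0002],"twist": 0.1},{"fingers": 0,"linear": [0,0,0.0002],"twist": 0.1}]}}

```text
clock: 10.03
eef_pos: [492.6, -18.5, 84.8]
tool_rot: [-3.142, -0.002, 0.029]
force: [-0.6, -0.3, 6.4]
width: 10.3
gripper_force: 57.9
```

```bash
python3 st.py
```

```text
eef_pos [492.559 -18.514  84.755]
tool_rot [-3.142e+00 -2.000e-03  2.900e-02]
force [-0.554 -0.293  6.417]
torque [-0.038  0.163  0.043]
width 10.334
gripper_force 57.902
q7 -0.71 tau7 0.839
```

{"api": "drive_tool", "payload": {"motion": [{"fingers": 0,"linear": [0,0,0.0002],"twist": 0.1},{"fingers": 0,"linear": [0,0,0.0002],"twist": 0.1},{"fingers": 0,"linear": [0,0,0.0002],"twist": 0.1},{"fingers": 0,"linear": [0,0,0.0002],"twist": 0.1},{"fingers": 0,"linear": [0,0,0],"twist": 0}]}}

```text
clock: 10.45
eef_pos: [492.5, -18.8, 83.9]
tool_rot: [3.141, -0.002, -0.37]
force: [-1.0, -0.4, 8.4]
width: 10.0
gripper_force: 58.3
```

```bash
python3 st.py;python3 -c "from cell import *;print(monitor.read_state()['qpos'].round(2))"
```

```text
eef_pos [492.493 -18.831  83.881]
tool_rot [ 3.141e+00 -2.000e-03 -3.700e-01]
force [-0.964 -0.417  8.436]
torque [-0.075  0.225 -0.013]
width 10.01
gripper_force 58.273
q7 -1.013 tau7 -0.747
[-0.5   0.79  0.77  2.09 -0.95  0.65 -1.01]
```

{"api": "drive_tool", "payload": {"motion": [{"fingers": 0.2,"linear": [0,0,0],"twist": 0},{"fingers": 0.5,"linear": [0,0,0],"twist": 0},{"fingers": 0.5,"linear": [0,0,0],"twist": 0},{"fingers": 0.5,"linear": [0,0,-0.03],"twist": 0},{"fingers": 0.5,"linear": [0,0,-0.04],"twist": 0}]}}

```text
clock: 10.87
eef_pos: [489.5, -18.0, 151.5]
tool_rot: [3.139, 0.006, -0.366]
force: [1.3, 0.9, 0.7]
width: 43.1
gripper_force: 0.0
```

{"api": "drive_tool", "payload": {"motion": [{"fingers": 0.5,"linear": [0.0207,-0.0333,0],"twist": 0},{"fingers": 0.5,"linear": [0.0207,-0.0333,0],"twist": 0},{"fingers": 0.5,"linear": [0.0207,-0.0333,0],"twist": 0},{"fingers": 0.5,"linear": [0.0207,-0.0333,0],"twist": 0},{"fingers": 0.5,"linear": [0,0,0],"twist": -0.12}]}}

```text
clock: 11.28
eef_pos: [622.3, 84.0, 151.5]
tool_rot: [-3.139, -0.004, -0.236]
force: [1.3, 0.0, -0.4]
width: 42.7
gripper_force: 0.0
```

{"api": "drive_tool", "payload": {"motion": [{"fingers": 0.5,"linear": [0,0,0],"twist": -0.12},{"fingers": 0.5,"linear": [0,0,0],"twist": -0.12},{"fingers": 0.5,"linear": [0,0,0],"twist": -0.12},{"fingers": 0.5,"linear": [0,0,0],"twist": -0.12},{"fingers": 0.5,"linear": [0,0,0],"twist": -0.12}]}}

```text
clock: 11.7
eef_pos: [616.5, 76.4, 152.7]
tool_rot: [-3.141, 0.0, 0.36]
force: [0.1, 0.6, -0.3]
width: 42.9
gripper_force: 0.0
```

{"api": "drive_tool", "payload": {"motion": [{"fingers": 0.5,"linear": [0,0,0],"twist": -0.12},{"fingers": 0.5,"linear": [0,0,0],"twist": -0.12},{"fingers": 0.5,"linear": [0,0,0],"twist": -0.12},{"fingers": 0.5,"linear": [0,0,0],"twist": -0.12},{"fingers": 0.5,"linear": [0,0,0],"twist": -0.12}]}}

```text
clock: 12.12
eef_pos: [616.5, 76.4, 152.8]
tool_rot: [-3.141, 0.0, 0.96]
force: [0.8, -0.2, -0.7]
width: 42.6
gripper_force: 0.0
```

{"api": "drive_tool", "payload": {"motion": [{"fingers": 0.5,"linear": [0,0,0],"twist": -0.12},{"fingers": 0.5,"linear": [0,0,0],"twist": -0.12},{"fingers": 0.5,"linear": [0,0,0],"twist": -0.12},{"fingers": 0.5,"linear": [0,0,0],"twist": -0.12},{"fingers": 0.5,"linear": [0,0,0],"twist": -0.12}]}}

```text
clock: 12.53
eef_pos: [616.5, 76.3, 152.8]
tool_rot: [-3.141, -0.0, 1.56]
force: [-0.5, -1.2, -0.1]
width: 43.0
gripper_force: 0.0
```

{"api": "drive_tool", "payload": {"motion": [{"fingers": 0.5,"linear": [0,0,0],"twist": -0.12},{"fingers": 0.5,"linear": [0,0,0],"twist": -0.12},{"fingers": 0.5,"linear": [0,0,0],"twist": -0.12},{"fingers": 0.5,"linear": [0,0,0],"twist": -0.05},{"fingers": 0.5,"linear": [0,0,0],"twist": 0}]}}

```text
clock: 12.95
eef_pos: [616.6, 76.1, 152.8]
tool_rot: [-3.141, -0.001, 1.965]
force: [0.3, 0.7, 0.2]
width: 42.9
gripper_force: 0.0
```

```bash
python3 st.py; python3 -c "
from h import *
print(monitor.read_state()['qpos'].round(2))
d=cams.get_image('wrist');np.savez('w4.npz',**d);cv2.imwrite('pics/w4.png',cv2.resize(d['color'],(800,600),interpolation=cv2.INTER_CUBIC))"
```

```text
eef_pos [616.566  76.102 152.844]
tool_rot [-3.141e+00 -1.000e-03  1.965e+00]
force [0.298 0.661 0.214]
torque [-0.007  0.014  0.073]
width 42.871
gripper_force 0.0
q7 0.443 tau7 0.468
[-0.33  0.69  0.27  1.68 -0.24  0.8   0.44]
```

View pics/w4.png

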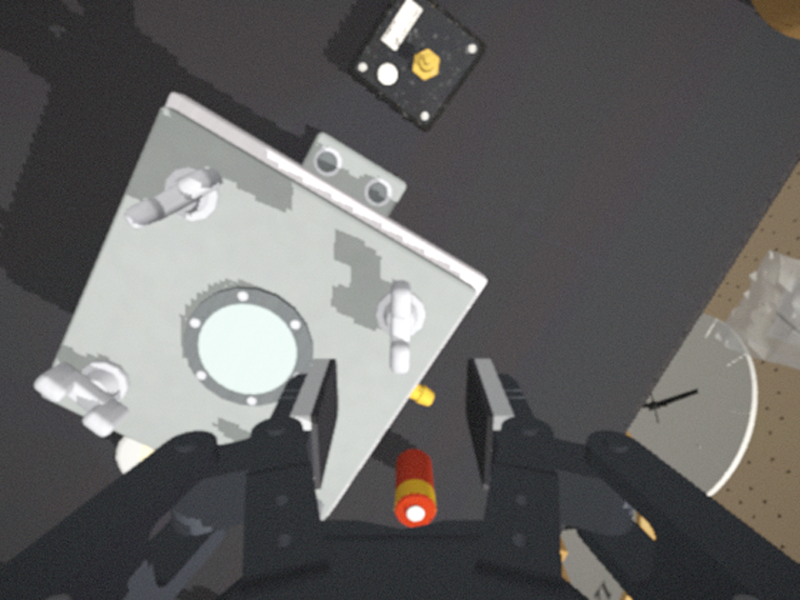

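Wing d spans (401,285) to (400,369), aligned. The cell and movement are undisturbed. Grasp and turn.

{"api": "drive_tool", "payload": {"motion": [{"fingers": 0.5,"linear": [0,0,0.03],"twist": 0},{"fingers": 0.5,"linear": [0,0,0.022],"twist": 0},{"fingers": 0.5,"linear": [0,0,0.01],"twist": 0},{"fingers": 0.5,"linear": [0,0,0.006],"twist": 0},{"fingers": 0.5,"linear": [0,0,0],"twist": 0}]}}

```text
clock: 13.42
eef_pos: [616.1, 76.2, 83.8]
tool_rot: [-3.14, -0.0, 1.963]
force: [0.4, 0.2, -0.5]
width: 42.8
gripper_force: 0.0
```

{"api": "drive_tool", "payload": {"motion": [{"fingers": 0.2,"linear": [0,0,0],"twist": 0},{"fingers": 0.1,"linear": [0,0,0],"twist": 0},{"fingers": 0,"linear": [0,0,0],"twist": 0},{"fingers": 0,"linear": [0,0,0],"twist": 0},{"fingers": 0,"linear": [0,0,0],"twist": 0}]}}

```text
clock: 13.83
eef_pos: [616.1, 75.7, 86.1]
tool_rot: [-3.141, -0.0, 1.963]
force: [-4.5, -0.4, 6.1]
width: 10.4
gripper_force: 57.7
```

```bash
python3 st.py
```

```text
eef_pos [616.15   75.75   86.132]
tool_rot [-3.141 -0.     1.963]
force [-4.516 -0.355  6.083]
torque [-0.36   0.98  -0.054]
width 10.374
gripper_force 57.709
q7 0.468 tau7 -0.007
```

{"api": "drive_tool", "payload": {"motion": [{"fingers": 0,"linear": [0,0,0.0002],"twist": 0.1},{"fingers": 0,"linear": [0,0,0.0002],"twist": 0.1},{"fingers": 0,"linear": [0,0,0.0002],"twist": 0.1},{"fingers": 0,"linear": [0,0,0.0002],"twist": 0.1},{"fingers": 0,"linear": [0,0,0.0002],"twist": 0.1}]}}

```text
clock: 14.25
eef_pos: [617.0, 75.8, 85.2]
tool_rot: [3.141, -0.0, 1.459]
force: [-2.0, -2.1, 4.3]
width: 10.0
gripper_force: 57.4
```

```bash
python3 st.py
```

```text
eef_pos [616.951  75.846  85.216]
tool_rot [ 3.141 -0.     1.459]
force [-2.003 -2.128  4.251]
torque [-0.345  0.585  0.06 ]
width 10.011
gripper_force 57.407
q7 0.1 tau7 0.834
```

{"api": "drive_tool", "payload": {"motion": [{"fingers": 0,"linear": [0,0,0.0002],"twist": 0.1},{"fingers": 0,"linear": [0,0,0.0002],"twist": 0.1},{"fingers": 0,"linear": [0,0,0.0002],"twist": 0.1},{"fingers": 0,"linear": [0,0,0.0002],"twist": 0.1},{"fingers": 0,"linear": [0,0,0],"twist": 0}]}}

```text
clock: 14.67
eef_pos: [617.9, 76.5, 84.7]
tool_rot: [3.139, -0.002, 1.06]
force: [-1.8, 1.0, 8.1]
width: 9.8
gripper_force: 57.9
```

```bash
python3 st.py;python3 -c "from cell import *;print(monitor.read_state()['qpos'].round(2))"
```

```text
eef_pos [617.883  76.459  84.71 ]
tool_rot [ 3.139e+00 -2.000e-03  1.060e+00]
force [-1.839  1.041  8.147]
torque [-0.047  0.5   -0.12 ]
width 9.772
gripper_force 57.886
q7 -0.196 tau7 -0.596
[-0.45  0.83  0.48  1.73 -0.54  0.72 -0.2 ]
```

{"api": "drive_tool", "payload": {"motion": [{"fingers": 0.2,"linear": [0,0,0],"twist": 0},{"fingers": 0.5,"linear": [0,0,0],"twist": 0},{"fingers": 0.5,"linear": [0,0,0],"twist": 0},{"fingers": 0.5,"linear": [0,0,-0.03],"twist": 0},{"fingers": 0.5,"linear": [0,0,-0.04],"twist": 0}]}}

```text
clock: 15.08
eef_pos: [614.0, 76.7, 150.5]
tool_rot: [-3.135, 0.004, 1.064]
force: [0.7, 0.2, 0.1]
width: 42.7
gripper_force: 0.0
```

{"api": "drive_tool", "payload": {"motion": [{"fingers": 0.5,"linear": [-0.0135,-0.0342,0],"twist": 0},{"fingers": 0.5,"linear": [-0.0135,-0.0342,0],"twist": 0},{"fingers": 0.5,"linear": [-0.0135,-0.0342,0],"twist": 0},{"fingers": 0.5,"linear": [0,0,0],"twist": 0.11},{"fingers": 0.5,"linear": [0,0,0],"twist": 0.12}]}}

```text
clock: 15.5
eef_pos: [504.8, 91.6, 153.3]
tool_rot: [-3.139, -0.0, 0.83]
force: [2.1, 0.1, -0.8]
width: 42.7
gripper_force: 0.0
```

{"api": "drive_tool", "payload": {"motion": [{"fingers": 0.5,"linear": [0,0,0],"twist": 0},{"fingers": 0.5,"linear": [0,0,0],"twist": 0},{"fingers": 0.5,"linear": [0,0,0],"twist": 0}]}}

```text
clock: 15.75
eef_pos: [507.9, 90.8, 153.1]
tool_rot: [3.141, -0.0, 0.837]
force: [0.9, -0.1, 0.3]
width: 42.2
gripper_force: 0.0
```

```bash
python3 st.py; python3 -c "
from h import *
print(monitor.read_state()['qpos'].round(2))
d=cams.get_image('wrist');np.savez('w5.npz',**d);cv2.imwrite('pics/w5.png',cv2.resize(d['color'],(800,600),interpolation=cv2.INTER_CUBIC))"
```

```text
eef_pos [507.88   90.805 153.101]
tool_rot [ 3.141 -0.     0.837]
force [ 0.937 -0.08   0.305]
torque [0.031 0.048 0.028]
width 42.237
gripper_force 0.0
q7 -0.41 tau7 0.001
[-0.63  0.63  0.61  1.98 -0.55  0.7  -0.41]
```

View pics/w5.png

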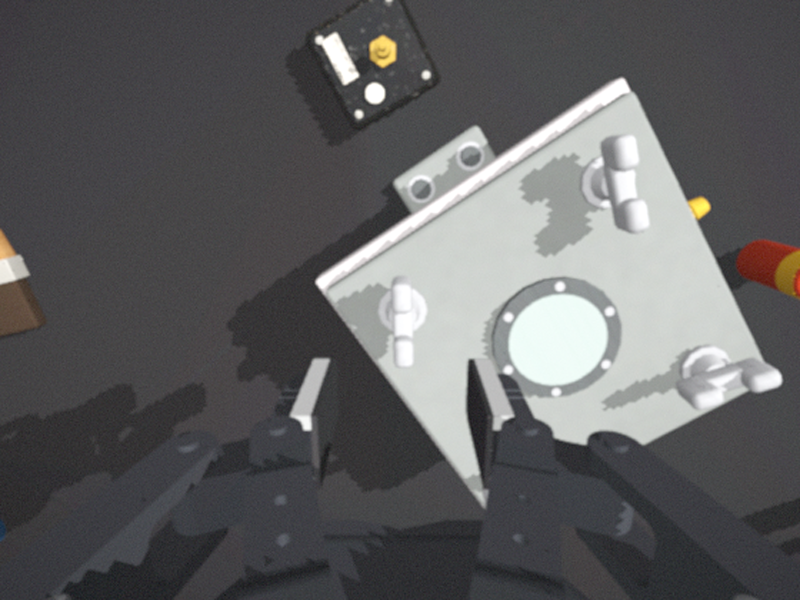

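Wing a spans (402,281) to (403,364), aligned at its half-way angle. All the wings have turned as expected. Round 2 starts with a.

{"api": "drive_tool", "payload": {"motion": [{"fingers": 0.5,"linear": [0,0,0.03],"twist": 0},{"fingers": 0.5,"linear": [0,0,0.023],"twist": 0},{"fingers": 0.5,"linear": [0,0,0.01],"twist": 0},{"fingers": 0.5,"linear": [0,0,0.007],"twist": 0},{"fingers": 0.5,"linear": [0,0,0],"twist": 0}]}}

```text
clock: 16.22
eef_pos: [507.0, 90.4, 82.2]
tool_rot: [-3.141, 0.001, 0.834]
force: [-0.1, 0.6, -0.1]
width: 42.6
gripper_force: 0.0
```

{"api": "drive_tool", "payload": {"motion": [{"fingers": 0.2,"linear": [0,0,0],"twist": 0},{"fingers": 0.1,"linear": [0,0,0],"twist": 0},{"fingers": 0,"linear": [0,0,0],"twist": 0},{"fingers": 0,"linear": [0,0,0],"twist": 0},{"fingers": 0,"linear": [0,0,0],"twist": 0}]}}

```text
clock: 16.63
eef_pos: [508.2, 90.8, 84.1]
tool_rot: [3.14, -0.002, 0.834]
force: [-0.3, -1.0, 6.2]
width: 9.8
gripper_force: 57.9
```

{"api": "drive_tool", "payload": {"motion": [{"fingers": 0,"linear": [0,0,0.0002],"twist": 0.1},{"fingers": 0,"linear": [0,0,0.0002],"twist": 0.1},{"fingers": 0,"linear": [0,0,0.0002],"twist": 0.1},{"fingers": 0,"linear": [0,0,0.0002],"twist": 0.1},{"fingers": 0,"linear": [0,0,0.0002],"twist": 0.1}]}}

```text
clock: 17.05
eef_pos: [508.4, 90.5, 83.2]
tool_rot: [3.141, -0.002, 0.329]
force: [0.1, -1.1, 7.6]
width: 10.2
gripper_force: 58.1
```

```bash
python3 st.py
```

```text
eef_pos [508.389  90.528  83.17 ]
tool_rot [ 3.141e+00 -2.000e-03  3.290e-01]
force [ 0.1   -1.138  7.642]
torque [-0.196  0.107  0.115]
width 10.156
gripper_force 58.115
q7 -0.684 tau7 0.808
```

{"api": "drive_tool", "payload": {"motion": [{"fingers": 0,"linear": [0,0,0.0002],"twist": 0.1},{"fingers": 0,"linear": [0,0,0.0001],"twist": 0.06},{"fingers": 0,"linear": [0,0,0.0001],"twist": 0.04},{"fingers": 0,"linear": [0,0,0.0001],"twist": 0.04}]}}

```text
clock: 17.38
eef_pos: [508.4, 90.4, 82.7]
tool_rot: [3.141, -0.002, 0.092]
force: [0.3, -1.7, 7.4]
width: 10.0
gripper_force: 58.3
```

```bash
python3 st.py
```

```text
eef_pos [508.424  90.41   82.671]
tool_rot [ 3.141e+00 -2.000e-03  9.200e-02]
force [ 0.28  -1.747  7.366]
torque [-0.246  0.136  0.095]
width 10.037
gripper_force 58.315
q7 -0.862 tau7 0.254
```

{"api": "drive_tool", "payload": {"motion": [{"fingers": 0,"linear": [0,0,0.0001],"twist": 0.04},{"fingers": 0,"linear": [0,0,0.0001],"twist": 0.04}]}}

```text
clock: 17.55
eef_pos: [508.4, 90.4, 82.5]
tool_rot: [3.141, -0.002, 0.012]
force: [-0.3, -0.1, 8.3]
width: 10.1
gripper_force: 58.5
```

```bash
python3 st.py
```

```text
eef_pos [508.419  90.385  82.499]
tool_rot [ 3.141e+00 -2.000e-03  1.200e-02]
force [-0.291 -0.078  8.298]
torque [-0.309  0.142  0.138]
width 10.137
gripper_force 58.476
q7 -0.923 tau7 0.266
```

{"api": "drive_tool", "payload": {"motion": [{"fingers": 0,"linear": [0,0,0.0001],"twist": 0.04},{"fingers": 0,"linear": [0,0,0.0001],"twist": 0.04}]}}

```text
clock: 17.72
eef_pos: [508.5, 90.3, 82.5]
tool_rot: [3.142, -0.003, -0.067]
force: [-1.2, -0.9, 10.3]
width: 10.0
gripper_force: 63.2
```

```bash
python3 st.py
```

```text
eef_pos [508.454  90.314  82.482]
tool_rot [ 3.142e+00 -3.000e-03 -6.700e-02]
force [-1.173 -0.911 10.253]
torque [-0.304  0.184  0.507]
width 10.02
gripper_force 63.189
q7 -0.984 tau7 -0.119
```

{"api": "drive_tool", "payload": {"motion": [{"fingers": 0,"linear": [0,0,0],"twist": 0.03},{"fingers": 0,"linear": [0,0,0],"twist": 0}]}}

```text
clock: 17.88
eef_pos: [508.4, 90.3, 82.5]
tool_rot: [3.141, -0.002, -0.095]
force: [-1.2, -1.4, 9.7]
width: 10.1
gripper_force: 68.5
```

```bash
python3 st.py;python3 -c "from cell import *;print(monitor.read_state()['qpos'].round(2))"
```

```text
eef_pos [508.426  90.322  82.483]
tool_rot [ 3.141e+00 -2.000e-03 -9.500e-02]
force [-1.174 -1.371  9.686]
torque [-0.319  0.188  0.79 ]
width 10.064
gripper_force 68.524
q7 -1.006 tau7 -0.978
[-0.7   0.81  0.75  2.03 -0.91  0.67 -1.01]
```

{"api": "drive_tool", "payload": {"motion": [{"fingers": 0.2,"linear": [0,0,0],"twist": 0},{"fingers": 0.5,"linear": [0,0,0],"twist": 0},{"fingers": 0.5,"linear": [0,0,0],"twist": 0},{"fingers": 0.5,"linear": [0,0,-0.03],"twist": 0},{"fingers": 0.5,"linear": [0,0,-0.04],"twist": 0}]}}

```text
clock: 18.3
eef_pos: [505.1, 90.9, 149.6]
tool_rot: [3.14, 0.006, -0.096]
force: [1.4, 1.1, 0.7]
width: 42.6
gripper_force: 0.0
```

{"api": "drive_tool", "payload": {"motion": [{"fingers": 0.5,"linear": [0.0262,0.0289,0],"twist": 0},{"fingers": 0.5,"linear": [0.0262,0.0289,0],"twist": 0},{"fingers": 0.5,"linear": [0.0262,0.0289,0],"twist": 0},{"fingers": 0.5,"linear": [0.0262,0.0289,0],"twist": 0},{"fingers": 0.5,"linear": [0,0,0],"twist": -0.12}]}}

```text
clock: 18.72
eef_pos: [604.5, -43.2, 152.1]
tool_rot: [3.133, -0.006, 0.018]
force: [-0.2, -1.6, 0.1]
width: 42.9
gripper_force: 0.0
```

{"api": "drive_tool", "payload": {"motion": [{"fingers": 0.5,"linear": [0,0,0],"twist": -0.12},{"fingers": 0.5,"linear": [0,0,0],"twist": -0.12},{"fingers": 0.5,"linear": [0,0,0],"twist": -0.12},{"fingers": 0.5,"linear": [0,0,0],"twist": -0.12},{"fingers": 0.5,"linear": [0,0,0],"twist": -0.12}]}}

```text
clock: 19.13
eef_pos: [600.5, -34.2, 150.9]
tool_rot: [-3.141, 0.0, 0.63]
force: [0.5, 0.6, 0.1]
width: 42.6
gripper_force: 0.0
```

{"api": "drive_tool", "payload": {"motion": [{"fingers": 0.5,"linear": [0,0,0],"twist": -0.12},{"fingers": 0.5,"linear": [0,0,0],"twist": -0.12},{"fingers": 0.5,"linear": [0,0,0],"twist": -0.12},{"fingers": 0.5,"linear": [0,0,0],"twist": -0.12},{"fingers": 0.5,"linear": [0,0,0],"twist": -0.12}]}}

```text
clock: 19.55
eef_pos: [600.5, -34.2, 151.0]
tool_rot: [-3.141, -0.0, 1.23]
force: [-0.1, -0.2, -0.7]
width: 42.6
gripper_force: 0.0
```

{"api": "drive_tool", "payload": {"motion": [{"fingers": 0.5,"linear": [0,0,0],"twist": -0.12},{"fingers": 0.5,"linear": [0,0,0],"twist": -0.12},{"fingers": 0.5,"linear": [0,0,0],"twist": -0.12},{"fingers": 0.5,"linear": [0,0,0],"twist": -0.12},{"fingers": 0.5,"linear": [0,0,0],"twist": -0.12}]}}

```text
clock: 19.97
eef_pos: [600.4, -34.3, 151.0]
tool_rot: [-3.141, -0.0, 1.83]
force: [-0.2, 0.9, -0.1]
width: 42.6
gripper_force: 0.0
```

{"api": "drive_tool", "payload": {"motion": [{"fingers": 0.5,"linear": [0,0,0],"twist": -0.12},{"fingers": 0.5,"linear": [0,0,0],"twist": -0.12},{"fingers": 0.5,"linear": [0,0,0],"twist": -0.12},{"fingers": 0.5,"linear": [0,0,0],"twist": -0.12},{"fingers": 0.5,"linear": [0,0,0],"twist": -0.12}]}}

```text
clock: 20.38
eef_pos: [600.4, -34.3, 151.0]
tool_rot: [-3.141, -0.0, 2.43]
force: [-0.6, -0.3, -0.5]
width: 42.7
gripper_force: 0.0
```

{"api": "drive_tool", "payload": {"motion": [{"fingers": 0.5,"linear": [0,0,0],"twist": -0.12},{"fingers": 0.5,"linear": [0,0,0],"twist": -0.12},{"fingers": 0.5,"linear": [0,0,0],"twist": -0.12},{"fingers": 0.5,"linear": [0,0,0],"twist": 0},{"fingers": 0.5,"linear": [0,0,0],"twist": 0}]}}

```text
clock: 20.8
eef_pos: [600.4, -34.5, 151.0]
tool_rot: [3.141, -0.0, 2.78]
force: [0.7, 0.6, -0.8]
width: 43.0
gripper_force: 0.0
```

```bash
python3 st.py; python3 -c "
from h import *
print(monitor.read_state()['qpos'].round(2))
d=cams.get_image('wrist');np.savez('w6.npz',**d);cv2.imwrite('pics/w6.png',cv2.resize(d['color'],(800,600),interpolation=cv2.INTER_CUBIC))"
```

```text
eef_pos [600.429 -34.545 151.02 ]
tool_rot [ 3.141 -0.     2.78 ]
force [ 0.661  0.645 -0.815]
torque [ 0.04  -0.034  0.03 ]
width 42.985
gripper_force 0.0
q7 1.251 tau7 0.17
[-0.01  0.65  0.04  1.74 -0.03  0.75  1.25]
```

View pics/w6.png

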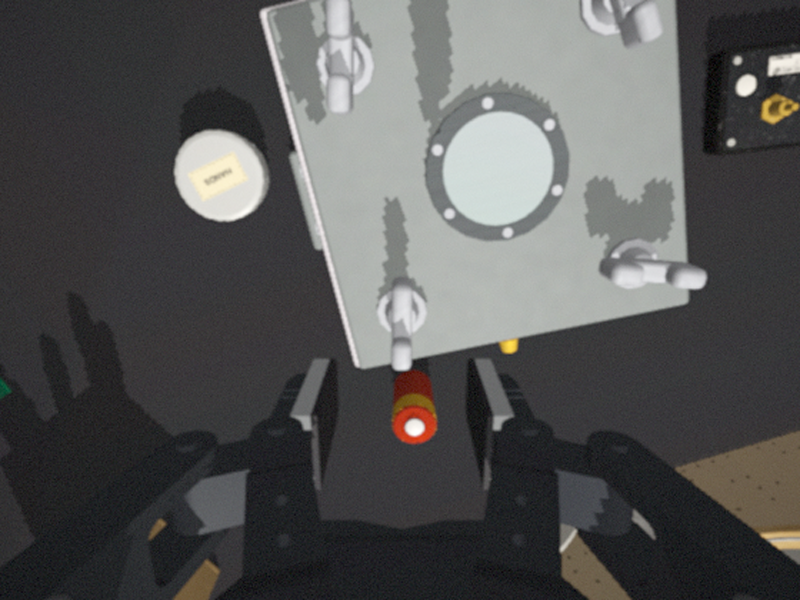

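Wing c spans (401,283) to (402,367), aligned, and the bystanders are still in place. Turn c home.

{"api": "drive_tool", "payload": {"motion": [{"fingers": 0.5,"linear": [-0.001,0,0.03],"twist": 0},{"fingers": 0.5,"linear": [0,0,0.021],"twist": 0},{"fingers": 0.5,"linear": [0,0,0.01],"twist": 0},{"fingers": 0.5,"linear": [0,0,0.007],"twist": 0},{"fingers": 0.5,"linear": [0,0,0],"twist": 0}]}}

```text
clock: 21.27
eef_pos: [600.8, -34.6, 82.0]
tool_rot: [-3.141, -0.002, 2.783]
force: [0.1, 0.7, -0.1]
width: 42.7
gripper_force: 0.0
```

{"api": "drive_tool", "payload": {"motion": [{"fingers": 0.2,"linear": [0,0,0],"twist": 0},{"fingers": 0.1,"linear": [0,0,0],"twist": 0},{"fingers": 0,"linear": [0,0,0],"twist": 0},{"fingers": 0,"linear": [0,0,0],"twist": 0},{"fingers": 0,"linear": [0,0,0],"twist": 0}]}}

```text
clock: 21.68
eef_pos: [602.3, -35.3, 84.4]
tool_rot: [3.141, 0.002, 2.783]
force: [-1.1, -2.1, 6.1]
width: 10.4
gripper_force: 57.8
```

{"api": "drive_tool", "payload": {"motion": [{"fingers": 0,"linear": [0,0,0.0002],"twist": 0.1},{"fingers": 0,"linear": [0,0,0.0002],"twist": 0.1},{"fingers": 0,"linear": [0,0,0.0002],"twist": 0.1},{"fingers": 0,"linear": [0,0,0.0002],"twist": 0.1},{"fingers": 0,"linear": [0,0,0.0002],"twist": 0.1}]}}

```text
clock: 22.1
eef_pos: [601.8, -36.0, 83.5]
tool_rot: [3.141, 0.002, 2.278]
force: [-2.5, -2.6, 6.6]
width: 10.2
gripper_force: 58.2
```

```bash
python3 st.py
```

```text
eef_pos [601.845 -35.983  83.455]
tool_rot [3.141e+00 2.000e-03 2.278e+00]
force [-2.525 -2.646  6.629]
torque [-0.585  0.508  0.127]
width 10.188
gripper_force 58.162
q7 0.9 tau7 0.761
```

{"api": "drive_tool", "payload": {"motion": [{"fingers": 0,"linear": [0,0,0.0002],"twist": 0.1},{"fingers": 0,"linear": [0,0,0.0001],"twist": 0.05},{"fingers": 0,"linear": [0,0,0.0001],"twist": 0.04},{"fingers": 0,"linear": [0,0,0.0001],"twist": 0.04}]}}

```text
clock: 22.43
eef_pos: [601.5, -36.2, 83.0]
tool_rot: [-3.141, 0.002, 2.051]
force: [-3.5, -3.5, 9.0]
width: 10.2
gripper_force: 58.5
```

```bash
python3 st.py
```

```text
eef_pos [601.474 -36.173  82.952]
tool_rot [-3.141e+00  2.000e-03  2.051e+00]
force [-3.477 -3.541  8.955]
torque [-0.69   0.707  0.071]
width 10.249
gripper_force 58.456
q7 0.74 tau7 0.231
```

{"api": "drive_tool", "payload": {"motion": [{"fingers": 0,"linear": [0,0,0.0001],"twist": 0.04},{"fingers": 0,"linear": [0,0,0.0001],"twist": 0.04}]}}

```text
clock: 22.6
eef_pos: [601.4, -36.3, 82.8]
tool_rot: [-3.141, 0.001, 1.971]
force: [-4.0, -2.6, 9.1]
width: 10.2
gripper_force: 58.6
```

```bash
python3 st.py
```

```text
eef_pos [601.367 -36.255  82.795]
tool_rot [-3.141e+00  1.000e-03  1.971e+00]
force [-3.987 -2.612  9.063]
torque [-0.678  0.726  0.084]
width 10.198
gripper_force 58.569
q7 0.683 tau7 0.238
```

{"api": "drive_tool", "payload": {"motion": [{"fingers": 0,"linear": [0,0,0.0001],"twist": 0.04},{"fingers": 0,"linear": [0,0,0.0001],"twist": 0.03}]}}

```text
clock: 22.77
eef_pos: [601.2, -36.3, 82.6]
tool_rot: [-3.141, 0.001, 1.901]
force: [-4.2, -3.5, 10.9]
width: 9.8
gripper_force: 58.7
```

```bash
python3 st.py
```

```text
eef_pos [601.224 -36.306  82.628]
tool_rot [-3.141e+00  1.000e-03  1.901e+00]
force [-4.23  -3.517 10.888]
torque [-0.705  0.806  0.14 ]
width 9.847
gripper_force 58.744
q7 0.634 tau7 0.084
```

{"api": "drive_tool", "payload": {"motion": [{"fingers": 0,"linear": [0,0,0.0001],"twist": 0.04},{"fingers": 0,"linear": [0,0,0.0001],"twist": 0.03}]}}

```text
clock: 22.93
eef_pos: [601.1, -36.4, 82.5]
tool_rot: [-3.141, 0.001, 1.831]
force: [-4.8, -2.9, 11.1]
width: 10.3
gripper_force: 58.9
```

```bash
python3 st.py
```

```text
eef_pos [601.119 -36.353  82.483]
tool_rot [-3.141e+00  1.000e-03  1.831e+00]
force [-4.777 -2.881 11.115]
torque [-0.711  0.918  0.058]
width 10.305
gripper_force 58.888
q7 0.584 tau7 0.089
```

{"api": "drive_tool", "payload": {"motion": [{"fingers": 0,"linear": [0,0,0.0001],"twist": 0.03},{"fingers": 0,"linear": [0,0,0],"twist": 0.02}]}}

```text
clock: 23.1
eef_pos: [601.1, -36.4, 82.4]
tool_rot: [-3.141, 0.001, 1.782]
force: [-3.1, -4.0, 10.2]
width: 10.6
gripper_force: 58.8
```

```bash
python3 st.py
```

```text
eef_pos [601.057 -36.386  82.402]
tool_rot [-3.141e+00  1.000e-03  1.782e+00]
force [-3.115 -3.976 10.165]
torque [-0.655  0.884  0.13 ]
width 10.617
gripper_force 58.803
q7 0.548 tau7 -0.008
```

Total is now about 1.90 rad; continuing to the stop.

{"api": "drive_tool", "payload": {"motion": [{"fingers": 0,"linear": [0,0,0.0001],"twist": 0.03},{"fingers": 0,"linear": [0,0,0],"twist": 0.03}]}}

```text
clock: 23.27
eef_pos: [600.9, -36.4, 82.3]
tool_rot: [-3.141, 0.001, 1.722]
force: [-4.0, -3.3, 10.2]
width: 10.2
gripper_force: 58.8
```

```bash
python3 st.py
```

```text
eef_pos [600.946 -36.388  82.287]
tool_rot [-3.141e+00  1.000e-03  1.722e+00]
force [-3.971 -3.299 10.217]
torque [-0.665  0.968  0.109]
width 10.248
gripper_force 58.78
q7 0.506 tau7 0.152
```

{"api": "drive_tool", "payload": {"motion": [{"fingers": 0,"linear": [0,0,0],"twist": 0.02},{"fingers": 0,"linear": [0,0,0],"twist": 0.02}]}}

```text
clock: 23.43
eef_pos: [600.9, -36.4, 82.2]
tool_rot: [-3.141, 0.001, 1.682]
force: [-4.1, -3.2, 10.7]
width: 10.5
gripper_force: 58.8
```

```bash
python3 st.py
```

```text
eef_pos [600.898 -36.404  82.23 ]
tool_rot [-3.141e+00  1.000e-03  1.682e+00]
force [-4.065 -3.163 10.654]
torque [-0.707  0.949  0.212]
width 10.455
gripper_force 58.847
q7 0.477 tau7 -0.027
```

{"api": "drive_tool", "payload": {"motion": [{"fingers": 0,"linear": [0,0,0],"twist": 0.03},{"fingers": 0,"linear": [0,0,0],"twist": 0}]}}

```text
clock: 23.6
eef_pos: [600.8, -36.4, 82.2]
tool_rot: [-3.141, 0.001, 1.652]
force: [-4.4, -3.2, 10.8]
width: 10.3
gripper_force: 58.9
```

```bash
python3 st.py
```

```text
eef_pos [600.829 -36.415  82.221]
tool_rot [-3.141e+00  1.000e-03  1.652e+00]
force [-4.435 -3.195 10.839]
torque [-0.748  1.014  0.279]
width 10.344
gripper_force 58.933
q7 0.456 tau7 -0.464
```

{"api": "drive_tool", "payload": {"motion": [{"fingers": 0,"linear": [0,0,0],"twist": 0.02},{"fingers": 0,"linear": [0,0,0],"twist": 0}]}}

```text
clock: 23.77
eef_pos: [600.8, -36.4, 82.2]
tool_rot: [-3.141, 0.001, 1.633]
force: [-5.3, -2.6, 11.5]
width: 10.3
gripper_force: 58.9
```

```bash
python3 st.py
```

```text
eef_pos [600.776 -36.409  82.227]
tool_rot [-3.141e+00  1.000e-03  1.633e+00]
force [-5.266 -2.572 11.464]
torque [-0.744  1.047  0.306]
width 10.291
gripper_force 58.943
q7 0.442 tau7 -0.442
```

{"api": "drive_tool", "payload": {"motion": [{"fingers": 0,"linear": [0,0,0],"twist": 0.04},{"fingers": 0,"linear": [0,0,0],"twist": 0}]}}

```text
clock: 23.93
eef_pos: [600.7, -36.4, 82.2]
tool_rot: [-3.141, 0.002, 1.593]
force: [-4.7, -2.9, 10.6]
width: 10.1
gripper_force: 59.5
```

```bash
python3 st.py
```

```text
eef_pos [600.713 -36.446  82.201]
tool_rot [-3.141e+00  2.000e-03  1.593e+00]
force [-4.709 -2.9   10.614]
torque [-0.784  1.099  0.427]
width 10.147
gripper_force 59.539
q7 0.413 tau7 -0.691
```

{"api": "drive_tool", "payload": {"motion": [{"fingers": 0,"linear": [0,0,0],"twist": 0.03},{"fingers": 0,"linear": [0,0,0],"twist": 0}]}}

```text
clock: 24.1
eef_pos: [600.7, -35.8, 82.4]
tool_rot: [-3.141, 0.001, 1.563]
force: [-5.1, -2.2, 11.7]
width: 10.5
gripper_force: 64.4
```

```bash
python3 st.py
```

```text
eef_pos [600.713 -35.759  82.376]
tool_rot [-3.141e+00  1.000e-03  1.563e+00]
force [-5.123 -2.178 11.734]
torque [-0.419  1.159  0.262]
width 10.465
gripper_force 64.379
q7 0.391 tau7 -0.444
```

The pads shifted on the ear after 0.43 N m. I'll regrip, recentred, and confirm the stop.

{"api": "drive_tool", "payload": {"motion": [{"fingers": 0.3,"linear": [0,0,0],"twist": 0},{"fingers": 0.3,"linear": [0,0,0],"twist": 0},{"fingers": 0.3,"linear": [0.001,0.0005,0],"twist": -0.1},{"fingers": 0.3,"linear": [0,0,0],"twist": 0},{"fingers": 0.3,"linear": [0,0,0],"twist": 0}]}}

```text
clock: 24.52
eef_pos: [602.2, -33.2, 80.8]
tool_rot: [3.141, -0.001, 1.662]
force: [-1.3, 0.5, -1.0]
width: 25.7
gripper_force: 0.0
```

{"api": "drive_tool", "payload": {"motion": [{"fingers": 0.1,"linear": [0,0,0],"twist": 0},{"fingers": 0,"linear": [0,0,0],"twist": 0},{"fingers": 0,"linear": [0,0,0],"twist": 0},{"fingers": 0,"linear": [0,0,0],"twist": 0}]}}

```text
clock: 24.85
eef_pos: [600.6, -33.6, 80.8]
tool_rot: [-3.139, -0.001, 1.663]
force: [-5.6, 0.5, 6.7]
width: 11.1
gripper_force: 57.5
```

```bash
python3 st.py
```

```text
eef_pos [600.569 -33.574  80.792]
tool_rot [-3.139e+00 -1.000e-03  1.663e+00]
force [-5.571  0.455  6.656]
torque [ 0.09   1.191 -0.013]
width 11.084
gripper_force 57.543
q7 0.461 tau7 0.006
```

{"api": "drive_tool", "payload": {"motion": [{"fingers": 0,"linear": [0,0,0],"twist": 0.02},{"fingers": 0,"linear": [0,0,0],"twist": 0.02}]}}

```text
clock: 25.02
eef_pos: [600.6, -33.6, 80.8]
tool_rot: [-3.139, -0.001, 1.622]
force: [-5.4, 0.7, 5.4]
width: 11.1
gripper_force: 57.6
```

```bash
python3 st.py
```

```text
eef_pos [600.605 -33.576  80.788]
tool_rot [-3.139e+00 -1.000e-03  1.622e+00]
force [-5.395  0.66   5.36 ]
torque [0.044 1.285 0.225]
width 11.136
gripper_force 57.562
q7 0.432 tau7 0.021
```

{"api": "drive_tool", "payload": {"motion": [{"fingers": 0,"linear": [0,0,0],"twist": 0.02},{"fingers": 0,"linear": [0,0,0],"twist": 0.02}]}}

```text
clock: 25.18
eef_pos: [600.6, -33.6, 80.8]
tool_rot: [-3.139, -0.0, 1.583]
force: [-4.6, -0.4, 5.6]
width: 10.9
gripper_force: 57.6
```

```bash
python3 st.py
```

```text
eef_pos [600.646 -33.569  80.797]
tool_rot [-3.139 -0.     1.583]
force [-4.606 -0.384  5.552]
torque [0.003 1.241 0.343]
width 10.875
gripper_force 57.634
q7 0.403 tau7 -0.142
```

{"api": "drive_tool", "payload": {"motion": [{"fingers": 0,"linear": [0,0,0],"twist": 0.02},{"fingers": 0,"linear": [0,0,0],"twist": 0.02}]}}

```text
clock: 25.35
eef_pos: [600.8, -34.2, 80.9]
tool_rot: [-3.139, 0.001, 1.544]
force: [-7.9, -5.2, 11.4]
width: 11.2
gripper_force: 61.1
```

```bash
python3 st.py; python3 -c "from cell import *;print(monitor.read_state()['qpos'].round(2))"
```

```text
eef_pos [600.801 -34.173  80.883]
tool_rot [-3.139e+00  1.000e-03  1.544e+00]
force [-7.888 -5.244 11.418]
torque [-1.298  1.827 -0.047]
width 11.174
gripper_force 61.093
q7 0.375 tau7 0.09
[-0.21  0.79  0.37  1.78 -0.43  0.65  0.37]
```

{"api": "drive_tool", "payload": {"motion": [{"fingers": 0.2,"linear": [0,0,0],"twist": 0},{"fingers": 0.5,"linear": [0,0,0],"twist": 0},{"fingers": 0.5,"linear": [0,0,0],"twist": 0},{"fingers": 0.5,"linear": [0,0,-0.03],"twist": 0},{"fingers": 0.5,"linear": [0,0,-0.04],"twist": 0}]}}

```text
clock: 25.77
eef_pos: [600.3, -33.0, 148.5]
tool_rot: [-3.136, -0.0, 1.544]
force: [1.5, 0.6, 0.2]
width: 42.8
gripper_force: 0.0
```

{"api": "drive_tool", "payload": {"motion": [{"fingers": 0.5,"linear": [0.004,-0.0367,0],"twist": 0},{"fingers": 0.5,"linear": [0.004,-0.0367,0],"twist": 0},{"fingers": 0.5,"linear": [0.004,-0.0367,0],"twist": 0},{"fingers": 0.5,"linear": [0,0,0],"twist": -0.12},{"fingers": 0.5,"linear": [0,0,0],"twist": -0.12}]}}

```text
clock: 26.18
eef_pos: [490.4, -17.9, 151.1]
tool_rot: [-3.141, -0.001, 1.79]
force: [0.3, 0.0, 0.2]
width: 42.9
gripper_force: 0.0
```

{"api": "drive_tool", "payload": {"motion": [{"fingers": 0.5,"linear": [0,0,0],"twist": -0.12},{"fingers": 0.5,"linear": [0,0,0],"twist": -0.12},{"fingers": 0.5,"linear": [0,0,0],"twist": -0.12},{"fingers": 0.5,"linear": [0,0,0],"twist": -0.12},{"fingers": 0.5,"linear": [0,0,0],"twist": -0.12}]}}

```text
clock: 26.6
eef_pos: [493.5, -18.5, 151.1]
tool_rot: [3.14, 0.002, 2.39]
force: [-0.3, 0.9, -0.2]
width: 42.9
gripper_force: 0.0
```

{"api": "drive_tool", "payload": {"motion": [{"fingers": 0.5,"linear": [0,0,0],"twist": -0.12},{"fingers": 0.5,"linear": [0,0,0],"twist": -0.12},{"fingers": 0.5,"linear": [0,0,0],"twist": -0.12},{"fingers": 0.5,"linear": [0,0,0],"twist": -0.03},{"fingers": 0.5,"linear": [0,0,0],"twist": 0}]}}

```text
clock: 27.02
eef_pos: [493.0, -18.7, 151.0]
tool_rot: [3.141, 0.001, 2.772]
force: [0.7, -0.3, 0.0]
width: 42.7
gripper_force: 0.0
```

```bash
python3 st.py
python3 - <<'E'
from h import *
d=cams.get_image('wrist');np.savez('w7.npz',**d);cv2.imwrite('pics/w7.png',cv2.resize(d['color'],(800,600)))
# bright-ear contour near the image column between the pads; reference: w6 (aligned)
for f in('w6','w7'):
    g=cv2.cvtColor(np.load(f+'.npz')['color'],cv2.COLOR_BGR2GRAY)[190:262,250:320]
    m=(g>205).astype('uint8'); n,l,s,c=cv2.connectedComponentsWithStats(m); i=1+s[1:,4].argmax()
    y,x=np.where(l==i); print(f,s[i],c[i]+[250,190],cv2.fitLine(np.c_[x,y].astype(np.float32),2,0,.01,.01).ravel())
E
```

```text
eef_pos [493.039 -18.714 151.042]
tool_rot [3.141e+00 1.000e-03 2.772e+00]
force [ 0.691 -0.268  0.044]
torque [-0.026 -0.04   0.044]
width 42.685
gripper_force 0.0
q7 1.241 tau7 0.337
w6 [ 27  14  21  29 341] [286.34897361 217.57478006] [ 0.36849105  0.9296313  36.348972   27.57478   ]
w7 [   0    0   70   72 4125] [286.51757576 227.78957576] [ 0.9920222  -0.12606306 36.517574   37.789577  ]
```

{"api": "drive_tool", "payload": {"motion": [{"fingers": 0.5,"linear": [0.0005,0,0.03],"twist": 0},{"fingers": 0.5,"linear": [0,0,0.021],"twist": 0},{"fingers": 0.5,"linear": [0,0,0.01],"twist": 0},{"fingers": 0.5,"linear": [0,0,0.008],"twist": 0},{"fingers": 0.5,"linear": [0,0,0],"twist": 0}]}}

```text
clock: 27.48
eef_pos: [491.3, -18.6, 80.8]
tool_rot: [-3.141, -0.002, 2.773]
force: [0.4, 0.3, 0.3]
width: 42.6
gripper_force: 0.0
```

{"api": "drive_tool", "payload": {"motion": [{"fingers": 0.2,"linear": [0,0,0],"twist": 0},{"fingers": 0.1,"linear": [0,0,0],"twist": 0},{"fingers": 0,"linear": [0,0,0],"twist": 0},{"fingers": 0,"linear": [0,0,0],"twist": 0},{"fingers": 0,"linear": [0,0,0],"twist": 0}]}}

```text
clock: 27.9
eef_pos: [492.5, -18.8, 82.8]
tool_rot: [3.141, 0.002, 2.773]
force: [-0.6, -0.8, 5.2]
width: 10.6
gripper_force: 57.8
```

```bash
python3 st.py
```

```text
eef_pos [492.536 -18.823  82.78 ]
tool_rot [3.141e+00 2.000e-03 2.773e+00]
force [-0.553 -0.828  5.208]
torque [-0.211  0.167  0.012]
width 10.64
gripper_force 57.757
q7 1.251 tau7 -0.001
```

{"api": "drive_tool", "payload": {"motion": [{"fingers": 0,"linear": [0,0,0.0002],"twist": 0.1},{"fingers": 0,"linear": [0,0,0.0002],"twist": 0.1},{"fingers": 0,"linear": [0,0,0.0002],"twist": 0.1},{"fingers": 0,"linear": [0,0,0.0002],"twist": 0.1},{"fingers": 0,"linear": [0,0,0.0002],"twist": 0.1}]}}

```text
clock: 28.32
eef_pos: [492.3, -19.1, 81.8]
tool_rot: [3.141, 0.001, 2.269]
force: [-1.9, -2.4, 6.2]
width: 10.9
gripper_force: 58.1
```

```bash
python3 st.py
```

```text
eef_pos [492.28  -19.134  81.767]
tool_rot [3.141e+00 1.000e-03 2.269e+00]
force [-1.896 -2.353  6.227]
torque [-0.377  0.295  0.097]
width 10.905
gripper_force 58.074
q7 0.936 tau7 0.693
```

{"api": "drive_tool", "payload": {"motion": [{"fingers": 0,"linear": [0,0,0.0002],"twist": 0.1},{"fingers": 0,"linear": [0,0,0.0001],"twist": 0.05},{"fingers": 0,"linear": [0,0,0.0001],"twist": 0.04},{"fingers": 0,"linear": [0,0,0.0001],"twist": 0.04}]}}

```text
clock: 28.65
eef_pos: [492.1, -19.2, 81.3]
tool_rot: [3.141, 0.001, 2.041]
force: [-2.5, -2.7, 8.0]
width: 10.9
gripper_force: 58.3
```

```bash
python3 st.py
```

```text
eef_pos [492.134 -19.233  81.285]
tool_rot [3.141e+00 1.000e-03 2.041e+00]
force [-2.466 -2.71   8.025]
torque [-0.465  0.426  0.033]
width 10.886
gripper_force 58.323
q7 0.794 tau7 0.232
```

{"api": "drive_tool", "payload": {"motion": [{"fingers": 0,"linear": [0,0,0.0001],"twist": 0.04},{"fingers": 0,"linear": [0,0,0.0001],"twist": 0.04}]}}

```text
clock: 28.82
eef_pos: [492.1, -19.3, 81.1]
tool_rot: [3.141, 0.001, 1.961]
force: [-1.9, -1.4, 9.0]
width: 11.0
gripper_force: 58.4
```

```bash
python3 st.py|grep -v rce
```

```text
eef_pos [492.108 -19.279  81.126]
tool_rot [3.141e+00 1.000e-03 1.961e+00]
torque [-0.474  0.398  0.112]
width 11.005
q7 0.743 tau7 0.244
```

{"api": "drive_tool", "payload": {"motion": [{"fingers": 0,"linear": [0,0,0.0001],"twist": 0.04},{"fingers": 0,"linear": [0,0,0.0001],"twist": 0.03}]}}

```text
clock: 28.98
eef_pos: [492.0, -19.3, 81.0]
tool_rot: [3.141, 0.001, 1.891]
force: [-1.7, -1.5, 8.8]
width: 10.9
gripper_force: 58.7
```

```bash
python3 st.py|grep -v rce
```

```text
eef_pos [492.044 -19.298  80.976]
tool_rot [3.141e+00 1.000e-03 1.891e+00]
torque [-0.398  0.502  0.059]
width 10.905
q7 0.699 tau7 0.104
```

{"api": "drive_tool", "payload": {"motion": [{"fingers": 0,"linear": [0,0,0.0001],"twist": 0.02},{"fingers": 0,"linear": [0,0,0],"twist": 0.02}]}}

```text
clock: 29.15
eef_pos: [492.0, -19.2, 81.0]
tool_rot: [3.141, 0.001, 1.853]
force: [-1.9, -2.8, 10.2]
width: 10.8
gripper_force: 58.7
```

```bash
python3 st.py|grep -v rce
```

```text
eef_pos [492.006 -19.24   80.966]
tool_rot [3.141e+00 1.000e-03 1.853e+00]
torque [-0.412  0.479  0.137]
width 10.791
q7 0.674 tau7 -0.004
```

{"api": "drive_tool", "payload": {"motion": [{"fingers": 0,"linear": [0,0,0],"twist": 0.02},{"fingers": 0,"linear": [0,0,0],"twist": 0.02}]}}

```text
clock: 29.32
eef_pos: [492.0, -19.3, 81.0]
tool_rot: [3.141, 0.001, 1.813]
force: [-0.9, -1.4, 9.8]
width: 10.7
gripper_force: 58.6
```

```bash
python3 st.py|grep -v rce
```

```text
eef_pos [491.957 -19.252  80.95 ]
tool_rot [3.141e+00 1.000e-03 1.813e+00]
torque [-0.413  0.581  0.332]
width 10.724
q7 0.649 tau7 -0.139
```

{"api": "drive_tool", "payload": {"motion": [{"fingers": 0,"linear": [0,0,0],"twist": 0.02},{"fingers": 0,"linear": [0,0,0],"twist": 0.02}]}}

```text
clock: 29.48
eef_pos: [491.8, -18.7, 81.0]
tool_rot: [3.141, -0.0, 1.773]
force: [-3.1, -1.0, 12.2]
width: 11.0
gripper_force: 58.4
```

```bash
python3 st.py|grep -v rce
```

```text
eef_pos [491.812 -18.662  81.005]
tool_rot [ 3.141 -0.     1.773]
torque [-0.342  0.639  0.028]
width 10.96
q7 0.623 tau7 0.141
```

{"api": "drive_tool", "payload": {"motion": [{"fingers": 0.3,"linear": [0,0,0],"twist": 0},{"fingers": 0.3,"linear": [0,0,0],"twist": 0},{"fingers": 0.3,"linear": [0,0.0005,0],"twist": -0.08},{"fingers": 0.3,"linear": [0,0,0],"twist": 0},{"fingers": 0.3,"linear": [0,0,0],"twist": 0}]}}

```text
clock: 29.9
eef_pos: [492.4, -18.3, 79.9]
tool_rot: [3.141, -0.0, 1.852]
force: [0.3, 0.1, 0.3]
width: 25.5
gripper_force: 0.0
```

{"api": "drive_tool", "payload": {"motion": [{"fingers": 0.1,"linear": [0,0,0],"twist": 0},{"fingers": 0,"linear": [0,0,0],"twist": 0},{"fingers": 0,"linear": [0,0,0],"twist": 0},{"fingers": 0,"linear": [0,0,0],"twist": 0}]}}

```text
clock: 30.23
eef_pos: [491.8, -18.5, 79.9]
tool_rot: [-3.141, -0.0, 1.853]
force: [-2.0, -0.4, 3.6]
width: 11.6
gripper_force: 57.3
```

{"api": "drive_tool", "payload": {"motion": [{"fingers": 0,"linear": [0,0,0],"twist": 0.02},{"fingers": 0,"linear": [0,0,0],"twist": 0.02}]}}

```text
clock: 30.4
eef_pos: [491.8, -18.6, 79.9]
tool_rot: [-3.141, -0.0, 1.812]
force: [-3.1, -0.9, 3.0]
width: 11.5
gripper_force: 57.4
```

```bash
python3 st.py
```

```text
eef_pos [491.821 -18.566  79.902]
tool_rot [-3.141 -0.     1.812]
force [-3.108 -0.947  3.039]
torque [-0.17   0.674  0.201]
width 11.501
gripper_force 57.421
q7 0.648 tau7 -0.009
```

{"api": "drive_tool", "payload": {"motion": [{"fingers": 0,"linear": [0,0,0],"twist": 0.02}]}}

```text
clock: 30.48
eef_pos: [491.8, -18.5, 79.9]
tool_rot: [-3.141, -0.0, 1.792]
force: [-3.2, -1.2, 5.2]
width: 11.5
gripper_force: 57.5
```

```bash
python3 st.py
```

```text
eef_pos [491.814 -18.508  79.901]
tool_rot [-3.141 -0.     1.792]
force [-3.169 -1.239  5.159]
torque [-0.163  0.709  0.277]
width 11.54
gripper_force 57.472
q7 0.635 tau7 -0.112
```

{"api": "drive_tool", "payload": {"motion": [{"fingers": 0,"linear": [0,0,0],"twist": 0.02}]}}

```text
clock: 30.57
eef_pos: [491.8, -18.5, 79.9]
tool_rot: [-3.141, -0.0, 1.772]
force: [-2.4, -0.8, 4.9]
width: 11.4
gripper_force: 57.5
```

```bash
python3 st.py
```

```text
eef_pos [491.784 -18.531  79.857]
tool_rot [-3.141 -0.     1.772]
force [-2.371 -0.789  4.881]
torque [-0.253  0.73   0.354]
width 11.351
gripper_force 57.501
q7 0.622 tau7 -0.191
```

{"api": "drive_tool", "payload": {"motion": [{"fingers": 0.2,"linear": [0,0,0],"twist": 0},{"fingers": 0.5,"linear": [0,0,0],"twist": 0},{"fingers": 0.5,"linear": [0,0,0],"twist": 0},{"fingers": 0.5,"linear": [0,0,-0.03],"twist": 0},{"fingers": 0.5,"linear": [0,0,-0.04],"twist": 0}]}}

```text
clock: 30.98
eef_pos: [490.7, -18.1, 148.3]
tool_rot: [-3.136, -0.001, 1.774]
force: [2.1, 0.9, -0.3]
width: 42.7
gripper_force: 0.0
```

{"api": "drive_tool", "payload": {"motion": [{"fingers": 0.5,"linear": [0.0167,0.0353,0],"twist": 0},{"fingers": 0.5,"linear": [0.0167,0.0353,0],"twist": 0},{"fingers": 0.5,"linear": [0.0167,0.0353,0],"twist": 0},{"fingers": 0.5,"linear": [0.0167,0.0353,0],"twist": 0},{"fingers": 0.5,"linear": [0,0,0],"twist": 0.12}]}}

```text
clock: 31.4
eef_pos: [624.1, 83.6, 150.0]
tool_rot: [3.133, -0.004, 1.662]
force: [0.7, 1.1, 0.6]
width: 42.8
gripper_force: 0.0
```

{"api": "drive_tool", "payload": {"motion": [{"fingers": 0.5,"linear": [0,0,0],"twist": 0.12},{"fingers": 0.5,"linear": [0,0,0],"twist": 0.12},{"fingers": 0.5,"linear": [0,0,0],"twist": 0.12},{"fingers": 0.5,"linear": [0,0,0],"twist": 0.12},{"fingers": 0.5,"linear": [0,0,0],"twist": 0.11}]}}

```text
clock: 31.82
eef_pos: [617.7, 76.0, 149.7]
tool_rot: [3.141, -0.001, 1.058]
force: [-0.7, 0.3, 0.1]
width: 42.6
gripper_force: 0.0
```

{"api": "drive_tool", "payload": {"motion": [{"fingers": 0.5,"linear": [0,0,0],"twist": 0},{"fingers": 0.5,"linear": [0,0,0],"twist": 0}]}}

```text
clock: 31.98
eef_pos: [617.4, 75.9, 149.6]
tool_rot: [3.141, 0.0, 1.067]
force: [0.5, 0.5, 0.0]
width: 43.1
gripper_force: 0.0
```

```bash
python3 st.py; python3 -c "
from h import *
print(monitor.read_state()['qpos'].round(2))
d=cams.get_image('wrist');np.savez('w8.npz',**d);cv2.imwrite('pics/w8.png',cv2.resize(d['color'],(800,600),interpolation=cv2.INTER_CUBIC))"
```

```text
eef_pos [617.381  75.921 149.615]
tool_rot [3.141 0.    1.067]
force [0.507 0.532 0.042]
torque [ 0.02  -0.028 -0.039]
width 43.075
gripper_force 0.0
q7 -0.178 tau7 -0.163
[-0.53  0.76  0.62  1.69 -0.55  0.87 -0.18]
```

View pics/w8.png

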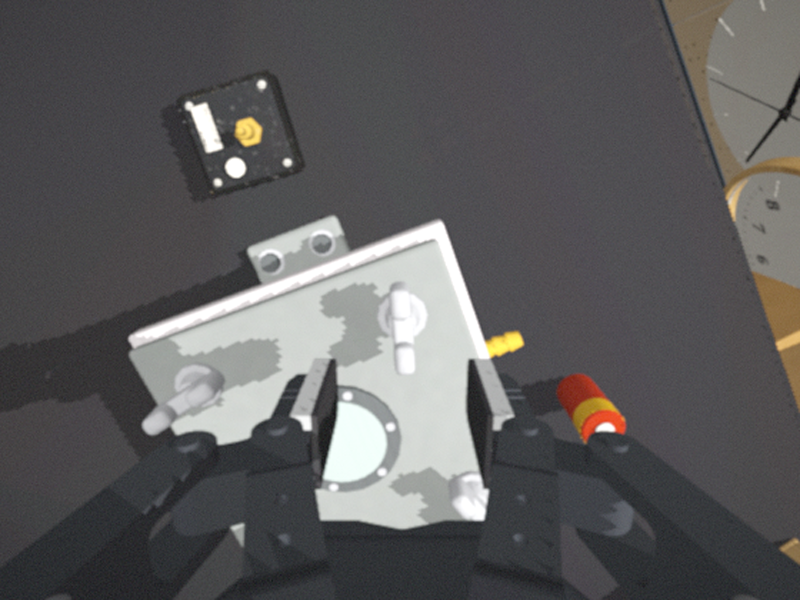

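Wing d spans (399,285) to (403,369), aligned. Grip slightly higher on the ears and turn it home.

{"api": "drive_tool", "payload": {"motion": [{"fingers": 0.5,"linear": [-0.001,0,0.03],"twist": 0},{"fingers": 0.5,"linear": [0,0,0.02],"twist": 0},{"fingers": 0.5,"linear": [0,0,0.01],"twist": 0},{"fingers": 0.5,"linear": [0,0,0.005],"twist": 0},{"fingers": 0.5,"linear": [0,0,0],"twist": 0}]}}

```text
clock: 32.45
eef_pos: [616.4, 74.4, 84.2]
tool_rot: [-3.14, 0.001, 1.064]
force: [-0.0, -0.8, 0.7]
width: 42.6
gripper_force: 0.0
```

{"api": "drive_tool", "payload": {"motion": [{"fingers": 0.2,"linear": [0,0,0],"twist": 0},{"fingers": 0.1,"linear": [0,0,0],"twist": 0},{"fingers": 0,"linear": [0,0,0],"twist": 0},{"fingers": 0,"linear": [0,0,0],"twist": 0},{"fingers": 0,"linear": [0,0,0],"twist": 0}]}}

```text
clock: 32.87
eef_pos: [617.1, 74.7, 86.1]
tool_rot: [3.141, -0.001, 1.064]
force: [-2.2, 0.3, 6.0]
width: 9.0
gripper_force: 57.8
```

```bash
python3 st.py
```

```text
eef_pos [617.066  74.747  86.143]
tool_rot [ 3.141e+00 -1.000e-03  1.064e+00]
force [-2.219  0.282  5.98 ]
torque [0.072 0.491 0.058]
width 9.019
gripper_force 57.84
q7 -0.128 tau7 -0.054
```

{"api": "drive_tool", "payload": {"motion": [{"fingers": 0,"linear": [0,0,0.0002],"twist": 0.1},{"fingers": 0,"linear": [0,0,0.0002],"twist": 0.1},{"fingers": 0,"linear": [0,0,0.0002],"twist": 0.1},{"fingers": 0,"linear": [0,0,0.0002],"twist": 0.1},{"fingers": 0,"linear": [0,0,0.0002],"twist": 0.1}]}}

```text
clock: 33.28
eef_pos: [617.3, 74.6, 85.2]
tool_rot: [3.141, -0.002, 0.559]
force: [-2.2, -0.3, 4.7]
width: 9.2
gripper_force: 58.5
```

```bash
python3 st.py
```

```text
eef_pos [617.311  74.555  85.17 ]
tool_rot [ 3.141e+00 -2.000e-03  5.590e-01]
force [-2.157 -0.25   4.745]
torque [-0.034  0.37   0.056]
width 9.152
gripper_force 58.491
q7 -0.52 tau7 0.905
```

{"api": "drive_tool", "payload": {"motion": [{"fingers": 0,"linear": [0,0,0.0002],"twist": 0.1},{"fingers": 0,"linear": [0,0,0.0001],"twist": 0.05},{"fingers": 0,"linear": [0,0,0.0001],"twist": 0.04},{"fingers": 0,"linear": [0,0,0.0001],"twist": 0.04}]}}

```text
clock: 33.62
eef_pos: [617.4, 74.4, 84.7]
tool_rot: [3.141, -0.002, 0.332]
force: [-1.8, 1.2, 4.8]
width: 8.9
gripper_force: 58.3
```

```bash
python3 st.py
```

```text
eef_pos [617.365  74.417  84.703]
tool_rot [ 3.141e+00 -2.000e-03  3.320e-01]
force [-1.834  1.152  4.83 ]
torque [-0.043  0.435  0.082]
width 8.864
gripper_force 58.301
q7 -0.702 tau7 0.318
```

{"api": "drive_tool", "payload": {"motion": [{"fingers": 0,"linear": [0,0,0.0001],"twist": 0.04},{"fingers": 0,"linear": [0,0,0.0001],"twist": 0.04}]}}

```text
clock: 33.78
eef_pos: [617.4, 74.3, 84.5]
tool_rot: [3.141, -0.002, 0.252]
force: [-1.8, -0.5, 6.2]
width: 9.3
gripper_force: 58.3
```

```bash
python3 st.py|grep -v rce
```

```text
eef_pos [617.379  74.347  84.527]
tool_rot [ 3.141e+00 -2.000e-03  2.520e-01]
torque [-0.045  0.368  0.073]
width 9.292
q7 -0.767 tau7 0.332
```

{"api": "drive_tool", "payload": {"motion": [{"fingers": 0,"linear": [0,0,0.0001],"twist": 0.03},{"fingers": 0,"linear": [0,0,0.0001],"twist": 0.03}]}}

```text
clock: 33.95
eef_pos: [617.4, 74.3, 84.4]
tool_rot: [3.141, -0.002, 0.193]
force: [-2.2, 0.3, 6.6]
width: 9.3
gripper_force: 58.4
```

```bash
python3 st.py|grep -v rce
```

```text
eef_pos [617.426  74.324  84.399]
tool_rot [ 3.141e+00 -2.000e-03  1.930e-01]
torque [-0.016  0.434  0.085]
width 9.306
q7 -0.815 tau7 0.226
```

{"api": "drive_tool", "payload": {"motion": [{"fingers": 0,"linear": [0,0,0.0001],"twist": 0.02},{"fingers": 0,"linear": [0,0,0],"twist": 0.02}]}}

```text
clock: 34.12
eef_pos: [617.4, 74.3, 84.4]
tool_rot: [3.141, -0.002, 0.153]
force: [-2.3, -0.2, 6.7]
width: 9.0
gripper_force: 58.3
```

```bash
python3 st.py|grep -v rce
```

```text
eef_pos [617.428  74.261  84.35 ]
tool_rot [ 3.141e+00 -2.000e-03  1.530e-01]
torque [-0.109  0.298  0.09 ]
width 8.966
q7 -0.847 tau7 0.127
```

{"api": "drive_tool", "payload": {"motion": [{"fingers": 0,"linear": [0,0,0.0001],"twist": 0.02},{"fingers": 0,"linear": [0,0,0],"twist": 0.02}]}}

```text
clock: 34.28
eef_pos: [617.4, 74.3, 84.3]
tool_rot: [3.141, -0.002, 0.113]
force: [-2.4, 0.3, 6.2]
width: 9.2
gripper_force: 58.3
```

```bash
python3 st.py|grep -v rce
```

```text
eef_pos [617.425  74.271  84.262]
tool_rot [ 3.141e+00 -2.000e-03  1.130e-01]
torque [-0.038  0.309  0.074]
width 9.226
q7 -0.88 tau7 0.137
```

{"api": "drive_tool", "payload": {"motion": [{"fingers": 0,"linear": [0,0,0.0001],"twist": 0.02},{"fingers": 0,"linear": [0,0,0],"twist": 0.02}]}}

```text
clock: 34.45
eef_pos: [617.4, 74.2, 84.2]
tool_rot: [3.141, -0.002, 0.073]
force: [-2.1, 0.2, 6.9]
width: 9.0
gripper_force: 58.3
```

```bash
python3 st.py|grep -v rce
```

```text
eef_pos [617.431  74.24   84.187]
tool_rot [ 3.141e+00 -2.000e-03  7.300e-02]
torque [-0.061  0.326 -0.007]
width 9.024
q7 -0.913 tau7 0.138
```

{"api": "drive_tool", "payload": {"motion": [{"fingers": 0,"linear": [0,0,0],"twist": 0.02},{"fingers": 0,"linear": [0,0,0],"twist": 0.02}]}}

```text
clock: 34.62
eef_pos: [617.4, 74.2, 84.1]
tool_rot: [3.141, -0.002, 0.033]
force: [-1.4, -0.6, 6.4]
width: 9.2
gripper_force: 58.3
```

```bash
python3 st.py|grep -v rce;python3 -c "from cell import *;print(monitor.read_state()['qpos'].round(2))"
```

```text
eef_pos [617.424  74.219  84.097]
tool_rot [ 3.141e+00 -2.000e-03  3.300e-02]
torque [-0.099  0.369  0.107]
width 9.247
q7 -0.946 tau7 0.134
[-0.62  0.93  0.82  1.74 -0.87  0.87 -0.95]
```

{"api": "drive_tool", "payload": {"motion": [{"fingers": 0,"linear": [0,0,0.0001],"twist": 0.03},{"fingers": 0,"linear": [0,0,0],"twist": 0.03}]}}

```text
clock: 34.78
eef_pos: [617.4, 74.1, 84.0]
tool_rot: [3.141, -0.002, -0.027]
force: [-2.2, -1.0, 6.8]
width: 9.2
gripper_force: 58.6
```

```bash
python3 st.py|grep -v rce
```

```text
eef_pos [617.408  74.137  83.992]
tool_rot [ 3.141e+00 -2.000e-03 -2.700e-02]
torque [-0.115  0.395  0.039]
width 9.245
q7 -0.996 tau7 0.232
```

{"api": "drive_tool", "payload": {"motion": [{"fingers": 0,"linear": [0,0,0],"twist": 0.03},{"fingers": 0,"linear": [0,0,0],"twist": 0.02}]}}

```text
clock: 34.95
eef_pos: [617.4, 74.1, 83.9]
tool_rot: [3.141, -0.002, -0.077]
force: [-0.5, 0.1, 5.6]
width: 9.2
gripper_force: 58.9
```

```bash
python3 st.py|grep -v rce;python3 -c "from cell import *;print(monitor.read_state()['qpos'].round(2))"
```

```text
eef_pos [617.404  74.129  83.94 ]
tool_rot [ 3.141e+00 -2.000e-03 -7.700e-02]
torque [-0.101  0.36   0.045]
width 9.215
q7 -1.038 tau7 0.027
[-0.63  0.94  0.84  1.74 -0.89  0.89 -1.04]
```

{"api": "drive_tool", "payload": {"motion": [{"fingers": 0,"linear": [0,0,0.0001],"twist": 0.03},{"fingers": 0,"linear": [0,0,0],"twist": 0.02}]}}

```text
clock: 35.12
eef_pos: [617.4, 74.1, 83.9]
tool_rot: [3.141, -0.002, -0.126]
force: [-1.7, -0.9, 6.7]
width: 9.4
gripper_force: 67.3
```

```bash
python3 st.py|grep -v rce
```

```text
eef_pos [617.424  74.115  83.932]
tool_rot [ 3.141e+00 -2.000e-03 -1.260e-01]
torque [-0.147  0.409  0.492]
width 9.375
q7 -1.079 tau7 -0.349
```

{"api": "drive_tool", "payload": {"motion": [{"fingers": 0,"linear": [0,0,0],"twist": 0.02},{"fingers": 0,"linear": [0,0,0],"twist": 0.02}]}}

```text
clock: 35.28
eef_pos: [617.4, 74.1, 83.9]
tool_rot: [3.141, -0.002, -0.164]
force: [-1.8, -1.4, 8.4]
width: 9.0
gripper_force: 76.1
```

```bash
python3 st.py|grep -v rce;python3 -c "from cell import *;print(monitor.read_state()['qpos'].round(2))"
```

```text
eef_pos [617.414  74.11   83.945]
tool_rot [ 3.141e+00 -2.000e-03 -1.640e-01]
torque [-0.221  0.369  0.852]
width 9.022
q7 -1.112 tau7 -0.643
[-0.64  0.95  0.86  1.74 -0.91  0.9  -1.11]
```

d stops sharply at 0.85 N m. The stops for b and c were softer because the pads had slid onto the hub, so I'll recheck both with a higher, centred grip, starting with c.

{"api": "drive_tool", "payload": {"motion": [{"fingers": 0.2,"linear": [0,0,0],"twist": 0},{"fingers": 0.5,"linear": [0,0,0],"twist": 0},{"fingers": 0.5,"linear": [0,0,0],"twist": 0},{"fingers": 0.5,"linear": [0,0,-0.03],"twist": 0},{"fingers": 0.5,"linear": [0,0,-0.04],"twist": 0}]}}

```text
clock: 35.7
eef_pos: [614.1, 75.2, 149.9]
tool_rot: [3.14, 0.007, -0.166]
force: [0.9, 0.6, 0.7]
width: 42.8
gripper_force: 0.0
```

{"api": "drive_tool", "payload": {"motion": [{"fingers": 0.5,"linear": [0.0008,0.0367,0],"twist": 0},{"fingers": 0.5,"linear": [0.0008,0.0367,0],"twist": 0},{"fingers": 0.5,"linear": [0.0008,0.0367,0],"twist": 0},{"fingers": 0.5,"linear": [0,0,0],"twist": -0.12},{"fingers": 0.5,"linear": [0,0,0],"twist": -0.12}]}}

```text
clock: 36.12
eef_pos: [600.2, -38.0, 152.9]
tool_rot: [3.14, -0.0, 0.074]
force: [1.2, 0.8, -0.3]
width: 42.6
gripper_force: 0.0
```

{"api": "drive_tool", "payload": {"motion": [{"fingers": 0.5,"linear": [0,0,0],"twist": -0.12},{"fingers": 0.5,"linear": [0,0,0],"twist": -0.12},{"fingers": 0.5,"linear": [0,0,0],"twist": -0.12},{"fingers": 0.5,"linear": [0,0,0],"twist": -0.12},{"fingers": 0.5,"linear": [0,0,0],"twist": -0.12}]}}

```text
clock: 36.53
eef_pos: [600.8, -34.4, 152.4]
tool_rot: [-3.141, -0.0, 0.68]
force: [0.3, 0.2, -0.3]
width: 42.5
gripper_force: 0.0
```

{"api": "drive_tool", "payload": {"motion": [{"fingers": 0.5,"linear": [0,0,0],"twist": -0.12},{"fingers": 0.5,"linear": [0,0,0],"twist": -0.12},{"fingers": 0.5,"linear": [0,0,0],"twist": -0.12},{"fingers": 0.5,"linear": [0,0,0],"twist": -0.12},{"fingers": 0.5,"linear": [0,0,0],"twist": -0.12}]}}

```text
clock: 36.95
eef_pos: [600.7, -34.4, 152.4]
tool_rot: [-3.142, -0.0, 1.28]
force: [-0.5, -0.2, 0.1]
width: 42.5
gripper_force: 0.0
```

{"api": "drive_tool", "payload": {"motion": [{"fingers": 0.5,"linear": [0,0,0],"twist": -0.12},{"fingers": 0.5,"linear": [0,0,0],"twist": -0.12},{"fingers": 0.5,"linear": [0,0,0],"twist": -0.12},{"fingers": 0.5,"linear": [0,0,0],"twist": -0.02},{"fingers": 0.5,"linear": [0,0,0],"twist": 0}]}}

```text
clock: 37.37
eef_pos: [600.8, -34.6, 152.5]
tool_rot: [3.141, -0.0, 1.651]
force: [0.4, 0.1, -0.4]
width: 42.5
gripper_force: 0.0
```

```bash
python3 st.py
python3 - <<'E'
from h import *
d=cams.get_image('wrist');np.savez('w9.npz',**d)
# ear outline: edges (Canny) between the pads, long near-vertical segments -> tilt from tool x
for f in('w3','w4','w5','w6','w8','w9'):
    g=cv2.cvtColor(np.load(f+'.npz')['color'],cv2.COLOR_BGR2GRAY)[192:260,262:302]
    g=cv2.resize(g,None,fx=4,fy=4,interpolation=cv2.INTER_CUBIC)
    L=cv2.HoughLinesP(cv2.Canny(g,40,100),1,np.pi/360,40,minLineLength=60,maxLineGap=12)
    print(f,[(l.tolist(),round(float(np.arctan2(l[2]-l[0],l[3]-l[1])),3)) for l in (L[:,0] if L is not None else []) if abs(l[3]-l[1])>50][:6])
E
```

```text
eef_pos [600.756 -34.597 152.537]
tool_rot [ 3.141 -0.     1.651]
force [ 0.395  0.139 -0.43 ]
torque [-0.033 -0.029 -0.006]
width 42.479
gripper_force 0.0
q7 0.446 tau7 0.296
w3 [([49, 265, 49, 194], 3.142)]
w4 []
w5 []
w6 []
w8 []
w9 [([61, 253, 61, 189], 3.142)]
```

{"api": "drive_tool", "payload": {"motion": [{"fingers": 0.5,"linear": [0,0.0008,0.03],"twist": 0},{"fingers": 0.5,"linear": [0,0,0.021],"twist": 0},{"fingers": 0.5,"linear": [0,0,0.01],"twist": 0},{"fingers": 0.5,"linear": [0,0,0.008],"twist": 0},{"fingers": 0.5,"linear": [0,0,0],"twist": 0}]}}

```text
clock: 37.83
eef_pos: [600.8, -34.3, 82.1]
tool_rot: [-3.139, -0.0, 1.653]
force: [-0.2, -0.3, -0.1]
width: 42.7
gripper_force: 0.0
```

{"api": "drive_tool", "payload": {"motion": [{"fingers": 0.2,"linear": [0,0,0],"twist": 0},{"fingers": 0.1,"linear": [0,0,0],"twist": 0},{"fingers": 0,"linear": [0,0,0],"twist": 0},{"fingers": 0,"linear": [0,0,0],"twist": 0},{"fingers": 0,"linear": [0,0,0],"twist": 0}]}}

```text
clock: 38.25
eef_pos: [600.7, -34.7, 84.5]
tool_rot: [-3.14, -0.0, 1.654]
force: [-4.7, -0.5, 7.8]
width: 8.5
gripper_force: 58.1
```

```bash
python3 st.py
```

```text
eef_pos [600.665 -34.707  84.498]
tool_rot [-3.14  -0.     1.654]
force [-4.655 -0.548  7.817]
torque [-0.063  1.217  0.075]
width 8.505
gripper_force 58.129
q7 0.492 tau7 -0.101
```

{"api": "drive_tool", "payload": {"motion": [{"fingers": 0,"linear": [0,0,0],"twist": 0.02},{"fingers": 0,"linear": [0,0,0],"twist": 0.01}]}}

```text
clock: 38.42
eef_pos: [600.7, -34.7, 84.5]
tool_rot: [-3.14, -0.0, 1.624]
force: [-6.0, 0.3, 6.4]
width: 8.7
gripper_force: 64.1
```

```bash
python3 st.py
```

```text
eef_pos [600.692 -34.701  84.52 ]
tool_rot [-3.14  -0.     1.624]
force [-6.045  0.257  6.444]
torque [-0.107  1.093  0.416]
width 8.731
gripper_force 64.138
q7 0.47 tau7 -0.315
```

c is firmly at its stop (0.42 N m within 0.03 rad). Push it slightly more, then recheck b.

{"api": "drive_tool", "payload": {"motion": [{"fingers": 0,"linear": [0,0,0],"twist": 0.02},{"fingers": 0,"linear": [0,0,0],"twist": 0}]}}

```text
clock: 38.58
eef_pos: [600.7, -34.7, 84.5]
tool_rot: [-3.14, 0.0, 1.604]
force: [-5.5, -0.8, 5.7]
width: 8.9
gripper_force: 68.4
```

```bash
python3 st.py
```

```text
eef_pos [600.69  -34.699  84.523]
tool_rot [-3.14   0.     1.604]
force [-5.476 -0.804  5.663]
torque [-0.188  1.139  0.535]
width 8.863
gripper_force 68.442
q7 0.456 tau7 -0.637
```

{"api": "drive_tool", "payload": {"motion": [{"fingers": 0.2,"linear": [0,0,0],"twist": 0},{"fingers": 0.5,"linear": [0,0,0],"twist": 0},{"fingers": 0.5,"linear": [0,0,0],"twist": 0},{"fingers": 0.5,"linear": [0,0,-0.03],"twist": 0},{"fingers": 0.5,"linear": [0,0,-0.04],"twist": 0}]}}

```text
clock: 39.0
eef_pos: [599.6, -33.7, 151.3]
tool_rot: [-3.135, -0.001, 1.604]
force: [0.8, -0.2, 0.1]
width: 42.7
gripper_force: 0.0
```

{"api": "drive_tool", "payload": {"motion": [{"fingers": 0.5,"linear": [0,0,0],"twist": -0.12},{"fingers": 0.5,"linear": [0,0,0],"twist": -0.12},{"fingers": 0.5,"linear": [0,0,0],"twist": 0},{"fingers": 0.5,"linear": [0,0,0],"twist": 0}]}}

```text
clock: 39.33
eef_pos: [601.9, -34.2, 153.6]
tool_rot: [3.141, -0.0, 1.84]
force: [0.5, 0.2, 1.0]
width: 42.8
gripper_force: 0.0
```

{"api": "drive_tool", "payload": {"motion": [{"fingers": 0.5,"linear": [0.0148,-0.0338,0],"twist": 0},{"fingers": 0.5,"linear": [0.0148,-0.0338,0],"twist": 0},{"fingers": 0.5,"linear": [0.0148,-0.0338,0],"twist": 0},{"fingers": 0.5,"linear": [0,0,0],"twist": 0},{"fingers": 0.5,"linear": [0,0,0],"twist": 0}]}}

```text
clock: 39.75
eef_pos: [489.7, -18.5, 153.2]
tool_rot: [-3.139, -0.001, 1.841]
force: [1.6, -0.4, -0.3]
width: 43.0
gripper_force: 0.0
```

{"api": "drive_tool", "payload": {"motion": [{"fingers": 0.5,"linear": [0,0,0.03],"twist": 0},{"fingers": 0.5,"linear": [0,0,0.021],"twist": 0},{"fingers": 0.5,"linear": [0,0,0.01],"twist": 0},{"fingers": 0.5,"linear": [0,0,0.009],"twist": 0},{"fingers": 0.5,"linear": [0,0,0],"twist": 0}]}}

```text
clock: 40.17
eef_pos: [492.1, -19.2, 82.1]
tool_rot: [-3.14, -0.0, 1.843]
force: [0.1, -1.1, 0.8]
width: 42.2
gripper_force: 0.0
```

{"api": "drive_tool", "payload": {"motion": [{"fingers": 0.2,"linear": [0,0,0],"twist": 0},{"fingers": 0.1,"linear": [0,0,0],"twist": 0},{"fingers": 0,"linear": [0,0,0],"twist": 0},{"fingers": 0,"linear": [0,0,0],"twist": 0},{"fingers": 0,"linear": [0,0,0],"twist": 0}]}}

```text
clock: 40.58
eef_pos: [492.0, -19.3, 84.3]
tool_rot: [3.141, 0.0, 1.843]
force: [-2.3, -1.6, 6.1]
width: 8.4
gripper_force: 57.9
```

```bash
python3 st.py
```

```text
eef_pos [492.024 -19.311  84.292]
tool_rot [3.141 0.    1.843]
force [-2.342 -1.606  6.098]
torque [-0.31   0.567 -0.013]
width 8.38
gripper_force 57.902
q7 0.672 tau7 -0.012
```

{"api": "drive_tool", "payload": {"motion": [{"fingers": 0,"linear": [0,0,0],"twist": 0.02},{"fingers": 0,"linear": [0,0,0],"twist": 0.01}]}}

```text
clock: 40.75
eef_pos: [492.0, -19.3, 84.3]
tool_rot: [3.141, 0.0, 1.813]
force: [-2.2, -1.1, 7.5]
width: 8.4
gripper_force: 60.5
```

```bash
python3 st.py
```

```text
eef_pos [492.005 -19.305  84.269]
tool_rot [3.141 0.    1.813]
force [-2.162 -1.083  7.473]
torque [-0.312  0.615  0.225]
width 8.361
gripper_force 60.534
q7 0.653 tau7 -0.144
```

{"api": "drive_tool", "payload": {"motion": [{"fingers": 0,"linear": [0,0,0],"twist": 0.02},{"fingers": 0,"linear": [0,0,0],"twist": 0.01}]}}

```text
clock: 40.92
eef_pos: [492.0, -19.3, 84.3]
tool_rot: [3.141, 0.0, 1.784]
force: [-3.4, -2.0, 6.8]
width: 8.7
gripper_force: 66.0
```

```bash
python3 st.py
```

```text
eef_pos [492.006 -19.284  84.288]
tool_rot [3.141 0.    1.784]
force [-3.36  -2.001  6.834]
torque [-0.384  0.617  0.392]
width 8.674
gripper_force 66.015
q7 0.634 tau7 -0.398
```

{"api": "drive_tool", "payload": {"motion": [{"fingers": 0,"linear": [0,0,0],"twist": 0.02},{"fingers": 0,"linear": [0,0,0],"twist": 0}]}}

```text
clock: 41.08
eef_pos: [492.0, -19.3, 84.3]
tool_rot: [3.141, 0.001, 1.765]
force: [-1.8, -2.5, 7.0]
width: 8.3
gripper_force: 70.2
```

```bash
python3 st.py
```

```text
eef_pos [491.973 -19.32   84.289]
tool_rot [3.141e+00 1.000e-03 1.765e+00]
force [-1.835 -2.487  7.004]
torque [-0.482  0.665  0.603]
width 8.302
gripper_force 70.161
q7 0.621 tau7 -0.697
```

b is firm at 0.60 N m. Release, retreat and hand in.

{"api": "drive_tool", "payload": {"motion": [{"fingers": 0.2,"linear": [0,0,0],"twist": 0},{"fingers": 0.5,"linear": [0,0,0],"twist": 0},{"fingers": 0.5,"linear": [0,0,0],"twist": 0},{"fingers": 0.5,"linear": [0,0,-0.03],"twist": 0},{"fingers": 0.5,"linear": [0,0,-0.04],"twist": 0}]}}

```text
clock: 41.5
eef_pos: [489.9, -18.6, 151.9]
tool_rot: [-3.135, -0.001, 1.764]
force: [0.3, 0.1, 0.9]
width: 43.0
gripper_force: 0.0
```

{"api": "drive_tool", "payload": {"motion": [{"fingers": 0.5,"linear": [0,0,-0.04],"twist": 0},{"fingers": 0.5,"linear": [0,0,-0.02],"twist": 0},{"fingers": 0.5,"linear": [0,0,0],"twist": 0},{"fingers": 0.5,"linear": [0,0,0],"twist": 0}]}}

```text
clock: 41.83
eef_pos: [492.9, -18.5, 214.5]
tool_rot: [3.138, -0.0, 1.764]
force: [0.3, 0.4, 0.1]
width: 42.7
gripper_force: 0.0
```

```bash
python3 -c "
from cell import ctrl; print(ctrl.finish_job())"
```

```text
the job is handed in; nothing more can be done
None
```

I tightened all four wing screws in cross order (a, c, b, d): one half-way round, then a second round to firm stops of 0.5 N m or more on each (c and b were regripped after d to confirm theirs), and handed the job in at about 42 s with the bystanders never touched.

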